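# Check-weigh a batch of nut jars on a carrier board

## Task

Set up the check-weighing of this batch: move the two empty jars from the scale's pan into the grey empties tray, standing upright. Get hold of the thin carrier board by first sliding it along the packing step until its tongue stands out past the edge (most of the tongue clear, board still lying flat on the step), then lift it over and lay it flat, centred and square on the cleared pan, and stand every filled nut jar upright on the board. Only when they are all there, turn the scale's selector knob to the long mark, and leave everything else on the table where it is.

Things in the scene. Friction and masses are not known exactly. Their poses are not given: they have to be found in the camera images.
- board: thin varnished plywood carrier board, 3 mm thick, 70 g: rectangle 130 mm (x) by 170 mm (y) with a tongue 44 mm wide, 55 mm long from the middle of its -x side. Origin: centre of the rectangle's underside. Starts flat on the step, too thin to pick up there, the tongue towards the step's -x edge. Slides easily (friction about 0.3): closed fingertips pressed on the rectangle with 5 to 20 N drag it
- tongue_end (a point): middle of the end of the board's tongue, 120 mm from the board's origin towards its -x; starts up to 20 mm inside the step's edge. Once the tongue stands out past the edge, fingers can go down on both sides of it and grip it across its 44 mm
- board_mid (a point): middle of the board's whole outline (tongue included, 185 mm long), 27.5 mm from its origin towards its -x, on the underside; this is what is to lie over the middle of the pan, the board's sides parallel to the pan's (either way round)
- step: grey painted packing step, a fixed solid block 200 mm (x) by 200 mm (y), top 50 mm above the table; origin at the centre of its underside
- step_edge (a point): middle of the step's top edge on its -x side (the side that faces the robot), 50 mm above the table; axes as the step's, so points past the edge have negative x here
- scale: white bench scale, fixed, with a low console deck at its -x end (deck top 42 mm above the table, with the knob, a display and the marks) and a flat aluminium pan behind it; origin at the middle of its underside between deck and pan, z up
- pan (a point): centre of the top of the scale's flat pan, 235 mm along the scale's x and 240 mm along its y, 60 mm above the table and 62.5 mm from the scale's origin towards its +x; axes as the scale's. A thin steel tube rail, 35 mm above the pan (top 38 mm), runs just inside its two side edges (y = +-117 mm from this point) and its far edge (x = +114 mm); the side towards the knob is open
- knob (a joint): angle (rad) of the selector knob; grows turning clockwise seen from above; stops at 0 and 1.8. Clicks into detents at 0, 0.6, 1.2, 1.8 (up to about 0.07 N m to turn over; let go near one it snaps in). Four black marks on the deck show them: the long one, 20 mm, pointing straight at the pan, is 1.2; the others are 5 mm dots. Starts between 0 and 0.6
- knob_grip (a point): on the knob's vertical axis, 22 mm above its underside: grip its bar here. Knob: black disc, diameter 54, 7 mm high, with an upright bar 44 mm long, 13 mm wide, its top 32 mm above the disc's underside. This point's x axis runs along the bar to the pointer end. Axis 60 mm in front of the pan's edge; the pan's top lies 5 mm below this point, the deck 22 mm below it
- knob_pointer (a point): pointer end of the knob's bar (end of the white line), on top, 21 mm from the axis
- tray: grey plastic empties tray, fixed, 95 mm (x) by 190 mm (y), walls 20 mm high and 4 mm thick, floor 4 mm thick; origin at the centre of its underside. Empty at the start; the two empty jars fit side by side along its y
- empty1: open jar of clear plastic with a white rim and small white labels, empty; outside like the filled jars (diameter 60 mm, height 72 mm) but about 0.06 kg; origin at the centre of its underside, z up; grip it round the outside. At the start it stands on the scale's pan; it belongs in the empties tray
- empty2: open jar of clear plastic with a white rim and small white labels, empty; outside like the filled jars (diameter 60 mm, height 72 mm) but about 0.06 kg; origin at the centre of its underside, z up; grip it round the outside. At the start it stands on the scale's pan; it belongs in the empties tray
- jar1: clear jar, closed with an aluminium lid and full of brown nuts, kraft-coloured label band; upright cylinder, diameter 60 mm, height 72 mm, about 0.28 kg; origin at the centre of its underside, z up. One of up to four filled jars; some may be absent (None)
- jar2: clear jar, closed with an aluminium lid and full of brown nuts, kraft-coloured label band; upright cylinder, diameter 60 mm, height 72 mm, about 0.28 kg; origin at the centre of its underside, z up. One of up to four filled jars; some may be absent (None)
- jar3: clear jar, closed with an aluminium lid and full of brown nuts, kraft-coloured label band; upright cylinder, diameter 60 mm, height 72 mm, about 0.28 kg; origin at the centre of its underside, z up. One of up to four filled jars; some may be absent (None)
- jar4: clear jar, closed with an aluminium lid and full of brown nuts, kraft-coloured label band; upright cylinder, diameter 60 mm, height 72 mm, about 0.28 kg; origin at the centre of its underside, z up. One of up to four filled jars; some may be absent (None)
- spare: open jar of clear plastic with a white rim and small white labels, empty; outside like the filled jars (diameter 60 mm, height 72 mm) but about 0.06 kg; origin at the centre of its underside, z up; grip it round the outside. Stands on the table beyond the step and the scale, and stays there
- scoop: steel scoop with a black handle, 180 mm long, lying to the right of the jars; stays there. Origin under the rear end of its blade
- lids: stack of four aluminium lids, diameter 58 mm, 50 mm high, on the table; stays there. Origin at the centre of its underside
- roll: roll of labels, diameter 90 mm, 50 mm high, lying flat to the left of the step; stays there. Origin at the centre of its underside
- counter: black pocket calculator, 130 by 75 by 18 mm, beyond the scale; stays there. Origin at the centre of its underside

How it is judged:
By the outcome, as a careful person would: the job done as asked, in the order asked, and still so for the second after the job is handed in, with the robot touching nothing.
Of jar1, jar2, jar3, jar4 only 2 to 4 are there at a start; the rules pass over those that are not, and their reading is None.
At some moment in a run one of jar1, jar2, jar3, jar4 may be knocked a few centimetres aside while the robot is not near it.
It also fails if it takes over 210 s, if anything falls off the work surface, if the arm or the gripper's body presses on something with over 40 N, if the wrist force passes 120 N, or if a joint passes its speed limit or range.

## Robot

A 7-joint arm with a two-finger parallel gripper is mounted at the origin on the work surface. World frame = base frame: x ahead of the robot, y to its left, z up, the work surface at z = 0. Lengths are in mm, angles in rad, forces in N, time in s.
With the tool pointing down it reaches from about 400 to 850 mm from the base axis. Payload 4.5 kg.
Tool frame: the origin (TCP) lies midway between the tips of the shut fingers; the grasp point (between the pads) lies 19 mm behind it; z points along the fingers, y is the line along which they close (so a half turn about z gives the same grasp; the last joint's range is limited). The gripper opens to 88 mm and grips with 3 to 60 N. Pads are 18 mm wide; open, the fingers measure 123 mm over their backs; the gripper's body (75 mm by 187 mm) begins 45 mm behind the grasp point.
Start: joints at [1.261, 0.689, -0.195, 1.565, 0.157, 0.902, -0.215], TCP at [210.697, -588.439, 238.743] pointing down, gripper open.
Joint ranges: [-3.01, 3.01], [-0.46, 2.08], [-1.47, 1.51], [0.13, 2.56], [-1, 4.14], [0.04, 2.09], [-2.66, 2.66]. Speed limits (rad/s): [2.57, 2.57, 3.14, 3.14, 3.14, 3.14, 3.14].

## Interface

Orientations are given as a rotation vector (axis times angle).
In Python, from workcell import env gives the robot as it stands. The module is installed in compiled form; this text tells all that it offers.
- The arm moves only by the tool send_rows, never from a script. Its argument "moves" is a list of rows, each a list of 3 entries, a list of its own where there are three numbers: the shift along the tool's x, y, z in units of 25 mm (1.0 is 25 mm), then the turn, a rotation vector about the tool's x, y, z in units of 6 degrees (1.0 is 6 degrees), then the finger opening in mm, from 0 to 88.1. In form: [[[dx, dy, dz], [ax, ay, az], jaw], ...]. A call has 1 to 5 rows; each row shifts and turns the commanded pose from where the row before left it, along the tool's axes as they then stand; what a row does not reach is not made up. A row lasts 1/12 s, in which the tool goes at most 41.7 mm and 7.16 degrees, less where a joint would pass 70% of its speed; a pose out of reach is approached as far as the arm can. A call is refused whole if a number of a shift passes 1 or a number of a turn 1, either way. A call with a gripper value outside its range is refused whole. The fingers move at their own pace and stop on an object; "grip_force" is the grip in N (left out, the last holds). Time passes only in rows, so rows that do not move let the fingers close. It gives the time, the measured TCP pose, the force, the opening and the grip force at its end, in the units of the state.
- env.state(): the state, without advancing time (a new reading comes with each control period).
- env.read_camera(name): name is "side" or "top" or "wrist"; returns the picture (480x640x3 uint8, red, green, blue); there is no depth.
- env.get_calibration(name): a dict with "K" (3x3 intrinsics, pixels), "k1" (the pictures are not rectified: a ray, as slopes to the right and down, at radius r is drawn at 1 + k1 r^2 times it, then the intrinsics apply), "xyz" and "attitude" of the camera in the world; the wrist camera has in their place "hand_eye" (4x4, takes a point from camera to tool coordinates, whose origin is the TCP and whose axes are the flange's). Camera axes: x right, y up, looking along -z (the intrinsics and any distortion apply to the point x, -y, -z); pixel columns grow to the right and rows downward; lengths in mm; the calibration is good to about 2 mm. A picture is of the moment at which its call begins: read the wrist's pose just before it. get_calibration takes no time and is no camera call.
- env.close_job(): hands the job in; it is judged then, once.
The state is a dict: "time_s": time; "qpos": joint angles; "qvel": joint speeds; "joint_efforts": joint torques, N m; "position": TCP position; "orientation": TCP orientation; "ft_force": force on the tool from outside, world axes, zero at the start; "torque": the same for the moment, N m; "width": finger opening in mm; "grasp_force": force on a finger pad.
Only numpy, scipy, OpenCV 4.12 (cv2) and the standard library are available. Lean on these libraries where they do the work, as an engineer would, in place of code of your own. Each camera call takes 0.05 s, during which the arm holds its last target. There are 200 camera calls.

## Working session

There is one attempt and no reset: what is moved stays moved. The work goes in short steps, Python scripts to look and compute and a tool call to move; the robot and the scene stay as the last step left them, time stands still between calls to the robot, and variables do not carry over. Pictures are saved under pics/ and viewed, at most 14 in all, crops included, and the job is handed in when it is done.

Besides the shell and the picture viewer there is one more tool, called after "Call:" as name([rows], argument=value, ...), one row to a line, values as JSON. send_rows: Moves the arm, as the interface text tells. Its arguments: {"type":"object","properties":{"moves":{"type":"array"},"grip_force":{"type":"number"}},"required":["moves"]}

```bash
mkdir -p pics; python3 - <<'E'
from workcell import env
import cv2
s=env.state(); print({k:(v if not hasattr(v,'__len__') else [round(float(x),3) for x in v]) for k,v in s.items()})
for n in ("top","side","wrist"):
    c=env.get_calibration(n); print(n,c)
    if n!="wrist": cv2.imwrite(f"pics/{n}0.png",env.read_camera(n)[:,:,::-1])
E
```

```text
{'time_s': 0.0, 'qpos': [1.261, 0.69, -0.195, 1.566, 0.157, 0.902, -0.215], 'qvel': [0.001, -0.001, 0.002, 0.001, 0.0, 0.001, -0.001], 'joint_efforts': [-0.001, -52.756, -1.267, -15.343, -0.052, 0.006, 0.0], 'position': [210.39, -587.85, 237.898], 'orientation': [-3.094, -0.537, 0.001], 'ft_force': [-0.858, -0.028, 0.222], 'torque': [0.013, -0.034, 0.006], 'grasp_force': 0.0, 'width': 88.16570850360866}
top {'K': array([[609.41484274,   0.        , 309.46190167],
       [  0.        , 609.41484274, 248.04672079],
       [  0.        ,   0.        ,   1.        ]]), 'k1': -0.09289701701565102, 'xyz': array([ 243.43547871,  -25.11776158, 1719.10634426]), 'attitude': array([ 0.15866308, -0.16004683, -1.58061436])}
side {'K': array([[455.4429972 ,   0.        , 316.96781305],
       [  0.        , 455.4429972 , 237.6472986 ],
       [  0.        ,   0.        ,   1.        ]]), 'k1': -0.08799852192075755, 'xyz': array([211.2840438 , 975.63119345, 897.90842122]), 'attitude': array([ 0.20973353, -1.22650638, -2.50275045])}
wrist {'K': array([[410.19666668,   0.        , 322.13325261],
       [  0.        , 410.19666668, 239.69154719],
       [  0.        ,   0.        ,   1.        ]]), 'k1': -0.005950366247000661, 'hand_eye': array([[-3.68559408e-05,  9.47218876e-01,  3.20587586e-01,
         8.39455298e+01],
       [ 9.99999984e-01, -2.02845488e-05,  1.74897127e-04,
        -4.04843961e-01],
       [ 1.72168834e-04,  3.20587588e-01, -9.47218860e-01,
        -1.44913250e+02],
       [ 0.00000000e+00,  0.00000000e+00,  0.00000000e+00,
         1.00000000e+00]])}
```

View pics/top0.png

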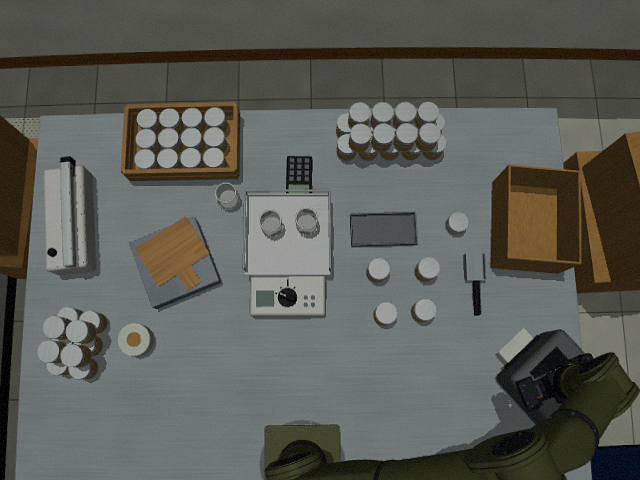

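View pics/side0.png

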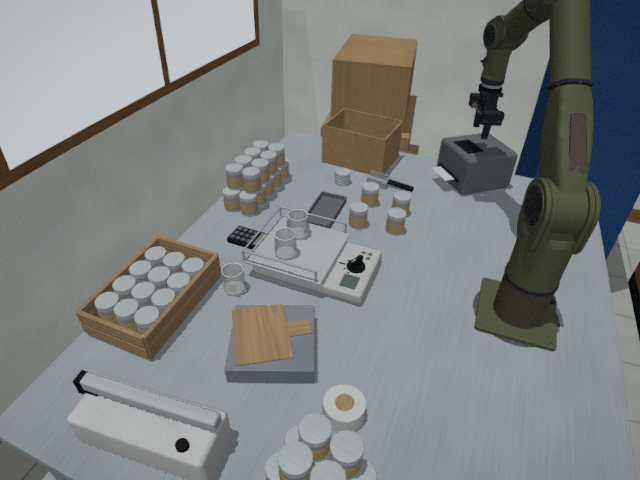

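The top picture shows four filled jars at about (378,269), (428,268), (386,313) and (425,310), with the lid stack at (457,222). The tray is at (383,229), the scale at (288,255) with its knob at (288,297), and the empties on the pan at (271,223) and (306,221). The step with the board is at (175,262). The side view agrees. I'll zoom in for precise pixels.

```bash
cat > h.py <<'E'
import numpy as np, cv2
from scipy.spatial.transform import Rotation as R
from workcell import env
def cam(n):
    c=env.get_calibration(n)
    if n=="wrist":
        s=env.state(); T=np.eye(4); T[:3,:3]=R.from_rotvec(s["orientation"]).as_matrix(); T[:3,3]=s["position"]
        M=T@c["hand_eye"]
    else:
        M=np.eye(4); M[:3,:3]=R.from_rotvec(c["attitude"]).as_matrix(); M[:3,3]=c["xyz"]
    return c["K"],np.array([c["k1"],0,0,0,0.]),M
def pix2w(C,uv,z):
    K,D,M=C
    p=cv2.undistortPoints(np.array(uv,float).reshape(-1,1,2),K,D).reshape(-1,2)
    d=np.c_[p[:,0],-p[:,1],-np.ones(len(p))]@M[:3,:3].T
    t=(np.broadcast_to(z,len(p))-M[2,3])/d[:,2]
    return M[:3,3]+d*t[:,None]
def w2pix(C,P):
    K,D,M=C
    q=(np.array(P,float).reshape(-1,3)-M[:3,3])@M[:3,:3]
    q=q*[1,-1,-1]
    return cv2.projectPoints(q,np.zeros(3),np.zeros(3),K,D)[0].reshape(-1,2)
def snap(n,f=None):
    C=cam(n); im=env.read_camera(n)[:,:,::-1].copy()
    if f: cv2.imwrite("pics/"+f,im)
    return C,im
E
python3 - <<'E'
from h import *
im=cv2.imread("pics/top0.png")
c=im[170:340,120:330]; cv2.imwrite("pics/c1.png",cv2.resize(c,None,fx=3.5,fy=3.5,interpolation=cv2.INTER_CUBIC))
c=im[180:340,340:500]; cv2.imwrite("pics/c2.png",cv2.resize(c,None,fx=3.5,fy=3.5,interpolation=cv2.INTER_CUBIC))
C=cam("top")
print(pix2w(C,[(378,269),(428,268),(386,313),(425,310)],72).round(),pix2w(C,[(288,297)],74).round(),pix2w(C,[(300,450)],0))
E
```

```text
[[ 520. -216.   72.]
 [ 520. -354.   72.]
 [ 399. -234.   72.]
 [ 405. -340.   72.]] [[447.  31.  74.]] [[35.50538603  5.12905859  0.        ]]
```

View pics/c1.png

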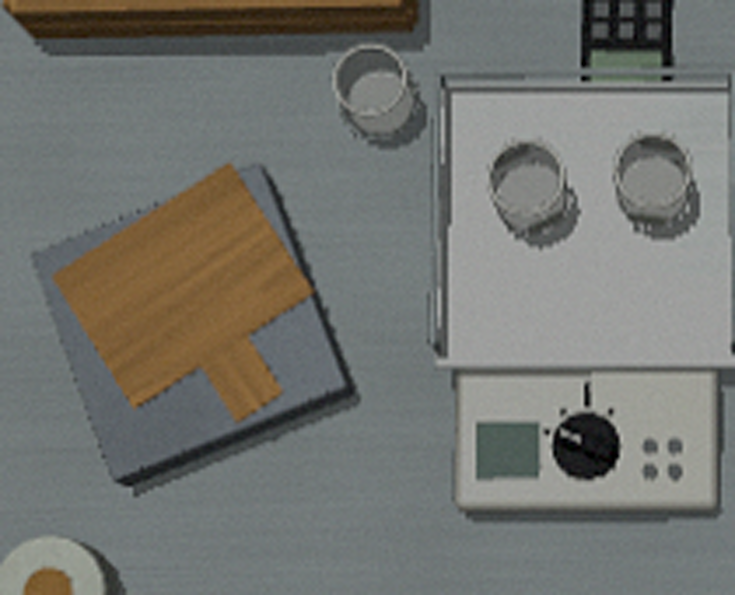

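View pics/c2.png

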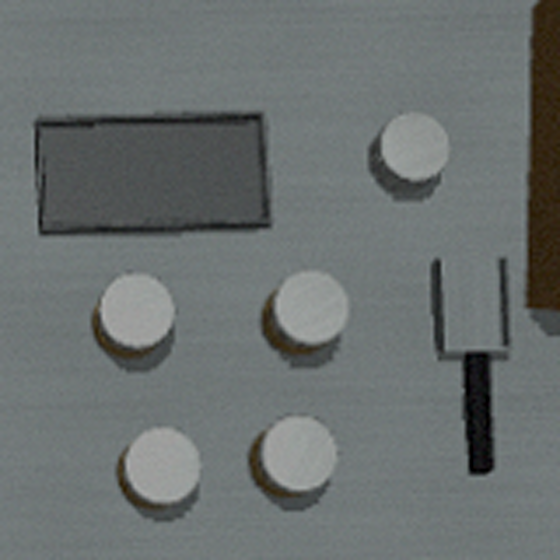

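Zoomed pixels:
- **Crop 1:** the board's rectangle corners are (53,272), (232,163), (315,291) and (137,405), with the tongue end at (240,420)-(282,390). The step's corners are (265,165), (32,252), (355,390) and (118,480). The knob is at (586,445), with its pointer up-left, between the first two dots. The empties' rims are at (527,180) and (653,172).
- **Crop 2:** the tray corners are (36,122), (263,114), (270,225) and (40,233), and the four lids are visible.

```bash
python3 - <<'E'
from h import *
C=cam("top"); np.set_printoptions(suppress=True,precision=1)
def c(pts,ox,oy,z): 
    p=(np.array(pts,float)+.5)/3.5-.5+[ox,oy]; return pix2w(C,p,z)[:,:2]
a=lambda p,z:c(p,120,170,z); b=lambda p,z:c(p,340,180,z)
print("step",a([(265,165),(32,252),(118,480),(355,390)],50).tolist())
B=a([(53,272),(232,163),(315,291),(137,405),(202,368),(245,338),(240,420),(282,390)],53);print("board",B)
print("yaws",[np.degrees(np.arctan2(*(v)[::-1])) for v in (B[1]-B[2],B[0]-B[3],B[0]-B[1],B[3]-B[2])], "org",B[:4].mean(0),"tend",B[6:].mean(0))
S=a([(265,165),(32,252),(118,480),(355,390)],50)
print("step yaw",[np.degrees(np.arctan2(*(v)[::-1])) for v in (S[0]-S[3],S[1]-S[2],S[1]-S[0],S[2]-S[3])],S.mean(0),[np.linalg.norm(S[i]-S[i-1]) for i in range(4)])
P=a([(440,362),(737,366)],60);print("pan near",P)
print("panfar rail",a([(441,78),(732,78)],98))
print("knob",a([(586,445)],74),a([(560,432)],74))
print("deckcorners",a([(456,508),(717,508)],42)); print("dots",a([(547,431),(563,411),(611,411),(587,395)],42))
print("empties",a([(527,180),(653,172)],132)); print("spare",a([(370,80)],72))
T=b([(36,122),(263,114),(270,225),(40,233)],20);print("tray",T,T.mean(0))
print("jars",b([(137,311),(311,309),(161,466),(299,454)],72),"lids",b([(415,147)],50))
E
```

```text
step [[681.7656913510509, 292.86993006419806], [612.6937133173155, 480.9726077576094], [427.39776810336934, 404.2991584102665], [496.58665266810317, 217.11873309943266]]
board [[595.3 462.2]
 [683.1 319.2]
 [576.4 249.8]
 [486.5 390.2]
 [515.5 339. ]
 [539.2 305.1]
 [473.5 307.6]
 [497.  274.7]]
yaws [np.float64(33.068639682984774), np.float64(33.481041692858355), np.float64(121.57750055210178), np.float64(122.62673014349399)] org [585.3 355.3] tend [485.2 291.2]
step yaw [np.float64(22.24799941333798), np.float64(22.479240383135583), np.float64(110.1634162124585), np.float64(110.28619746616671)] [554.6 348.8] [np.float64(200.07378691156757), np.float64(200.38352104133767), np.float64(200.53280317082618), np.float64(199.5585462135278)]
pan near [[516.4 148.7]
 [509.6 -85.3]]
panfar rail [[737.9 145.3]
 [734.1 -85.2]]
knob [[447.2  33.6]] [[457.6  53.7]]
deckcorners [[402.8 137.5]
 [399.7 -67.7]]
dots [[462.8  65.5]
 [478.5  52.8]
 [477.9  14.7]
 [491.   33.6]]
empties [[644.9  75.1]
 [649.7 -21.6]]
spare [[745.2 205.3]]
tray [[ 689.1 -147.5]
 [ 693.2 -335.4]
 [ 599.5 -336.3]
 [ 595.8 -148. ]] [ 644.4 -241.8]
jars [[ 521.3 -218.5]
 [ 520.6 -355.7]
 [ 399.5 -232.6]
 [ 406.8 -340.4]] lids [[ 655.9 -452.5]]
```

Everything fits the given sizes: the step's sides measure 200 mm and the tray 188 x 94 mm. First I'll square the tool to the world axes, then move over the pan.

Call:
send_rows([
  [[0,0,0],[0,0,0.82],76],
  [[0,0,0],[0,0,0.82],76],
  [[0,0,0],[0,0,0.82],76],
  [[0,0,0],[0,0,0.82],76],
  [[0,0,0],[0,0,0],76],
], grip_force=15)

```text
time_s: 0.52
position: [210.7, -588.1, 238.3]
orientation: [-3.141, 0.003, 0.001]
ft_force: [0.0, 0.8, -0.3]
width: 76.2
grasp_force: 0.0
```

Call:
send_rows([
  [[1,-1,0],[0,0,0],76],
  [[1,-1,0],[0,0,0],76],
  [[1,-1,0],[0,0,0],76],
  [[1,-1,0],[0,0,0],76],
  [[1,-1,0],[0,0,0],76],
])

```text
time_s: 0.93
position: [336.5, -462.0, 238.5]
orientation: [-3.141, -0.004, 0.0]
ft_force: [1.4, -0.1, -0.2]
width: 76.0
grasp_force: 0.0
```

Call:
send_rows([
  [[1,-1,0],[0,0,0],76],
  [[1,-1,0],[0,0,0],76],
  [[1,-1,0],[0,0,0],76],
  [[1,-1,0],[0,0,0],76],
  [[1,-1,0],[0,0,0],76],
])

```text
time_s: 1.35
position: [461.5, -336.9, 238.6]
orientation: [-3.141, -0.005, 0.001]
ft_force: [0.3, -0.4, -0.9]
width: 76.1
grasp_force: 0.0
```

Call:
send_rows([
  [[1,-1,0],[0,0,0],76],
  [[1,-1,0],[0,0,0],76],
  [[1,-1,0],[0,0,0],76],
  [[1,-1,0],[0,0,0],76],
  [[1,-1,0],[0,0,0],76],
])

```text
time_s: 1.77
position: [586.4, -211.8, 238.5]
orientation: [-3.141, -0.005, 0.001]
ft_force: [1.2, -1.0, -0.3]
width: 76.2
grasp_force: 0.0
```

Call:
send_rows([
  [[1,-1,0],[0,0,0],76],
  [[1,-1,0],[0,0,0],76],
  [[0,-0.95,0],[0,0,0],76],
  [[0,-0.95,0],[0,0,0],76],
  [[0,-0.95,0],[0,0,0],76],
])

```text
time_s: 2.18
position: [635.5, -90.6, 238.1]
orientation: [-3.141, -0.006, 0.002]
ft_force: [0.1, 0.3, -0.1]
width: 75.8
grasp_force: 0.0
```

Call:
send_rows([
  [[0,-0.95,0],[0,0,0],76],
  [[0,-0.95,0],[0,0,0],76],
  [[0,-0.95,0],[0,0,0],76],
  [[0,-0.95,0],[0,0,0],76],
  [[0,-0.95,0],[0,0,0],76],
])

```text
time_s: 2.6
position: [635.1, 27.9, 238.4]
orientation: [3.142, 0.005, -0.001]
ft_force: [0.3, 1.1, 0.6]
width: 76.3
grasp_force: 0.0
```

Call:
send_rows([
  [[0,0,0],[0,0,0],76],
  [[0,0,0],[0,0,0],76],
  [[0,0,0],[0,0,0],76],
])

```text
time_s: 2.85
position: [635.3, 25.4, 238.5]
orientation: [3.14, 0.001, -0.001]
ft_force: [-0.0, -0.4, -0.4]
width: 76.0
grasp_force: 0.0
```

Tracking is accurate. Next, a wrist picture.

```bash
python3 - <<'E'
from h import *
C,im=snap("wrist","w1.png")
print(w2pix(C,[(645,75,132),(650,-22,132),(637,25,60)]).round())
E
```

```text
[[245. 223.]
 [397. 216.]
 [323. 208.]]
```

View pics/w1.png

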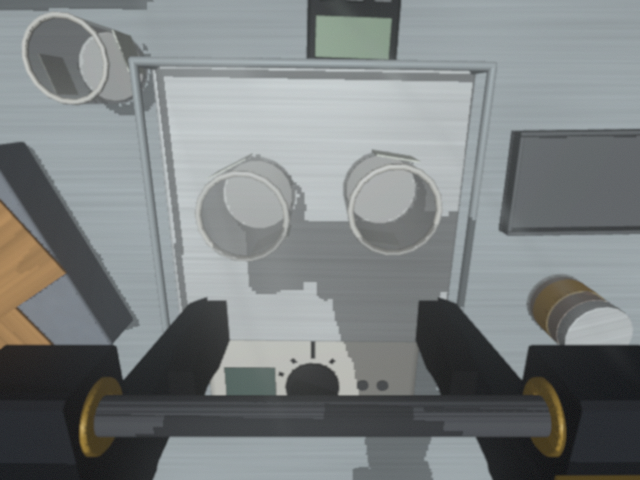

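The empties' rims are at (244,215) and (394,209). The rail corner centres are at about (140,65) and (490,68), and the pan's near edge is near row 341.

```bash
python3 - <<'E'
from h import *
np.set_printoptions(suppress=True,precision=1)
C=cam("wrist")
print(pix2w(C,[(244,215),(394,209)],132))
r=pix2w(C,[(140,65),(490,68)],96.5);print(r,np.linalg.norm(r[1]-r[0]))
print("near edge",pix2w(C,[(235,341),(400,343)],60), "dots/long",pix2w(C,[(312,342),(313,359)],42))
print("tray left corners",pix2w(C,[(513,131),(502,232)],20),"jar",pix2w(C,[(592,335)],72),"knob",pix2w(C,[(312,384)],49))
E
```

```text
[[650.7  74.6 132. ]
 [654.5 -20.4 132. ]]
[[741.4 142.6  96.5]
 [739.4 -84.   96.5]] 226.59785729288518
near edge [[512.5 104.2  60. ]
 [510.2 -45.9  60. ]] dots/long [[499.8  34.8  42. ]
 [480.7  33.9  42. ]]
tray left corners [[ 694.6 -139.4   20. ]
 [ 603.5 -142.6   20. ]] jar [[ 525.5 -210.8   72. ]] knob [[456.9  35.   49. ]]
```

Call:
send_rows([
  [[0.35,0.92,0],[0,0,0],76],
  [[0.35,0.92,0],[0,0,0],76],
  [[0,0,0.8],[0,0,0],76],
  [[0,0,0.8],[0,0,0],76],
  [[0,0,0.8],[0,0,0],76],
])

```text
time_s: 3.32
position: [653.2, -22.5, 178.3]
orientation: [3.14, -0.005, 0.002]
ft_force: [-0.1, -0.3, 0.1]
width: 75.8
grasp_force: 0.0
```

Call:
send_rows([
  [[0,0,0.8],[0,0,0],76],
  [[0,0,0.8],[0,0,0],76],
  [[0,0,0.8],[0,0,0],76],
  [[0,0,0.8],[0,0,0],76],
  [[0,0,0.4],[0,0,0],76],
])

```text
time_s: 3.73
position: [651.4, -21.5, 86.3]
orientation: [3.14, -0.002, -0.006]
ft_force: [-0.6, -0.1, -0.9]
width: 75.9
grasp_force: 0.0
```

Call:
send_rows([
  [[0,0,0],[0,0,0],50],
  [[0,0,0],[0,0,0],50],
  [[0,0,0],[0,0,0],50],
  [[0,0,0],[0,0,0],50],
  [[0,0,0],[0,0,0],50],
], grip_force=12)

```text
time_s: 4.15
position: [653.8, -19.4, 89.9]
orientation: [3.142, 0.0, 0.003]
ft_force: [0.8, 0.5, -0.5]
width: 59.7
grasp_force: 12.0
```

Call:
send_rows([
  [[0,0,-0.5],[0,0,0],50],
  [[0,0,-0.5],[0,0,0],50],
  [[0,0,-0.7],[0,0,0],50],
  [[0,0,-0.8],[0,0,0],50],
  [[0,0,-0.8],[0,0,0],50],
])

```text
time_s: 4.57
position: [653.3, -19.3, 173.8]
orientation: [3.142, 0.001, 0.002]
ft_force: [0.3, 0.3, -1.8]
width: 59.7
grasp_force: 12.0
```

Call:
send_rows([
  [[-0.02,0.88,0],[0,0,0],50],
  [[-0.02,0.88,0],[0,0,0],50],
  [[-0.02,0.88,0],[0,0,0],50],
  [[-0.02,0.88,0],[0,0,0],50],
  [[-0.02,0.88,0],[0,0,0],50],
])

```text
time_s: 4.98
position: [651.0, -130.4, 173.3]
orientation: [3.141, 0.001, 0.004]
ft_force: [0.4, -0.3, -0.7]
width: 59.9
grasp_force: 12.0
```

Call:
send_rows([
  [[-0.02,0.88,0],[0,0,0],50],
  [[-0.02,0.88,0],[0,0,0],50],
  [[-0.02,0.88,0],[0,0,0],50],
  [[-0.02,0.88,0],[0,0,0],50],
  [[-0.02,0.88,0],[0,0,0],50],
])

```text
time_s: 5.4
position: [648.4, -240.6, 173.2]
orientation: [3.141, 0.0, 0.003]
ft_force: [0.4, -0.4, -0.6]
width: 59.6
grasp_force: 12.0
```

Call:
send_rows([
  [[-0.02,0.88,0],[0,0,0],50],
  [[-0.02,0.88,0],[0,0,0],50],
  [[0,0,0],[0,0,0],50],
  [[0,0,0.8],[0,0,0],50],
  [[0,0,0.8],[0,0,0],50],
])

```text
time_s: 5.82
position: [648.7, -284.0, 133.9]
orientation: [3.14, -0.001, 0.008]
ft_force: [-0.4, -0.6, -0.8]
width: 59.7
grasp_force: 12.0
```

Call:
send_rows([
  [[0,0,0.8],[0,0,0],50],
  [[0,0,0.8],[0,0,0],50],
  [[0,0,0.8],[0,0,0],50],
  [[0,0,0.6],[0,0,0],50],
  [[0,0,0.4],[0,0,0],50],
])

```text
time_s: 6.23
position: [646.9, -282.5, 45.5]
orientation: [-3.141, -0.001, 0.001]
ft_force: [0.1, 0.7, -0.5]
width: 59.8
grasp_force: 12.0
```

Call:
send_rows([
  [[0,0,0.2],[0,0,0],50],
  [[0,0,0.1],[0,0,0],50],
  [[0,0,0],[0,0,0],50],
  [[0,0,0],[0,0,0],50],
])

```text
time_s: 6.57
position: [647.8, -283.6, 39.8]
orientation: [3.141, 0.0, 0.003]
ft_force: [-0.6, -0.8, -0.5]
width: 59.8
grasp_force: 12.0
```

Call:
send_rows([
  [[0,0,0.08],[0,0,0],50],
  [[0,0,0.08],[0,0,0],50],
  [[0,0,0.04],[0,0,0],50],
  [[0,0,0.02],[0,0,0],50],
  [[0,0,0],[0,0,0],50],
])

```text
time_s: 6.98
position: [647.2, -283.4, 33.7]
orientation: [3.141, 0.0, 0.0]
ft_force: [-1.3, 1.2, 3.1]
width: 59.5
grasp_force: 12.0
```

Call:
send_rows([
  [[0,0,0],[0,0,0],74],
  [[0,0,0],[0,0,0],74],
  [[0,0,0],[0,0,0],74],
  [[0,0,-0.4],[0,0,0],74],
  [[0,0,-0.8],[0,0,0],74],
])

```text
time_s: 7.4
position: [645.1, -282.4, 61.3]
orientation: [-3.14, -0.001, 0.008]
ft_force: [0.4, 0.2, -0.2]
width: 74.0
grasp_force: 0.0
```

Call:
send_rows([
  [[0,0,-1],[0,0,0],76],
  [[0,0,-1],[0,0,0],76],
  [[0,0,-1],[0,0,0],76],
  [[0,0,-1],[0,0,0],76],
  [[0,0,-1],[0,0,0],76],
])

```text
time_s: 7.82
position: [647.0, -283.3, 190.3]
orientation: [3.141, 0.001, 0.001]
ft_force: [0.7, 0.6, -0.1]
width: 75.9
grasp_force: 0.0
```

Call:
send_rows([
  [[0.02,-0.95,0],[0,0,0],76],
  [[0.02,-0.95,0],[0,0,0],76],
  [[0.02,-0.95,0],[0,0,0],76],
  [[0.02,-0.95,0],[0,0,0],76],
  [[0.02,-0.95,0],[0,0,0],76],
])

```text
time_s: 8.23
position: [649.6, -163.5, 189.1]
orientation: [3.141, 0.0, 0.001]
ft_force: [0.6, 0.1, 0.7]
width: 75.8
grasp_force: 0.0
```

Call:
send_rows([
  [[0,-0.95,0],[0,0,0],76],
  [[0,-0.95,0],[0,0,0],76],
  [[0,-0.95,0],[0,0,0],76],
  [[0,-0.95,0],[0,0,0],76],
  [[0,-0.95,0],[0,0,0],76],
])

```text
time_s: 8.65
position: [649.6, -44.6, 189.1]
orientation: [3.142, 0.0, 0.001]
ft_force: [0.3, -0.2, 0.1]
width: 76.2
grasp_force: 0.0
```

Call:
send_rows([
  [[0,-0.95,0],[0,0,0],76],
  [[0,-0.95,0],[0,0,0],76],
  [[0,-0.95,0],[0,0,0],76],
  [[0,-0.95,0],[0,0,0],76],
  [[0,-1,0],[0,0,0],76],
])

```text
time_s: 9.07
position: [649.5, 75.0, 189.0]
orientation: [3.141, -0.0, 0.001]
ft_force: [-0.4, -0.8, -0.7]
width: 76.1
grasp_force: 0.0
```

Call:
send_rows([
  [[0,0,0],[0,0,0],76],
  [[0,0,0.8],[0,0,0],76],
  [[0,0,0.8],[0,0,0],76],
  [[0,0,0.8],[0,0,0],76],
  [[0,0,0.8],[0,0,0],76],
])

```text
time_s: 9.48
position: [649.8, 73.7, 108.2]
orientation: [3.141, 0.0, 0.002]
ft_force: [-0.7, -0.6, -0.2]
width: 76.0
grasp_force: 0.0
```

Call:
send_rows([
  [[0,0,0.8],[0,0,0],76],
  [[0,0,0],[0,0,0],76],
  [[0,0,0],[0,0,0],76],
])

```text
time_s: 9.73
position: [649.0, 73.7, 88.0]
orientation: [3.141, 0.0, -0.002]
ft_force: [0.5, 0.0, -0.2]
width: 76.4
grasp_force: 0.0
```

Call:
send_rows([
  [[0,0,0],[0,0,0],50],
  [[0,0,0],[0,0,0],50],
  [[0,0,0],[0,0,0],50],
  [[0,0,0],[0,0,0],50],
  [[0,0,0],[0,0,0],50],
])

```text
time_s: 10.15
position: [650.6, 74.4, 89.9]
orientation: [-3.141, -0.0, -0.005]
ft_force: [-0.6, -0.6, 6.0]
width: 59.6
grasp_force: 12.0
```

Call:
send_rows([
  [[0,0,-0.5],[0,0,0],50],
  [[0,0,-0.5],[0,0,0],50],
  [[0,0,-0.7],[0,0,0],50],
  [[0,0,-0.8],[0,0,0],50],
  [[0,0,-0.8],[0,0,0],50],
])

```text
time_s: 10.57
position: [649.4, 74.1, 172.6]
orientation: [3.141, 0.0, 0.001]
ft_force: [-0.1, 0.2, -0.4]
width: 59.9
grasp_force: 12.0
```

Call:
send_rows([
  [[0,0.88,0],[0,0,0],50],
  [[0,0.88,0],[0,0,0],50],
  [[0,0.88,0],[0,0,0],50],
  [[0,0.88,0],[0,0,0],50],
  [[0,0.88,0],[0,0,0],50],
])

```text
time_s: 10.98
position: [649.6, -36.9, 172.2]
orientation: [3.141, 0.001, 0.002]
ft_force: [0.5, -0.2, -0.1]
width: 59.8
grasp_force: 12.0
```

Call:
send_rows([
  [[0,0.88,0],[0,0,0],50],
  [[0,0.88,0],[0,0,0],50],
  [[0,0.88,0],[0,0,0],50],
  [[0,0.88,0],[0,0,0],50],
  [[0,0.88,0],[0,0,0],50],
])

```text
time_s: 11.4
position: [649.6, -147.0, 172.1]
orientation: [3.141, 0.0, 0.002]
ft_force: [-0.1, -0.4, 0.5]
width: 59.4
grasp_force: 12.0
```

Call:
send_rows([
  [[0,0.88,0],[0,0,0],50],
  [[0,0.96,0],[0,0,0],50],
  [[0,0,0],[0,0,0],50],
  [[0,0,0.8],[0,0,0],50],
  [[0,0,0.8],[0,0,0],50],
])

```text
time_s: 11.82
position: [650.9, -192.6, 132.8]
orientation: [3.14, -0.002, 0.007]
ft_force: [0.6, 0.7, -1.5]
width: 59.5
grasp_force: 12.0
```

Call:
send_rows([
  [[0,0,0.8],[0,0,0],50],
  [[0,0,0.8],[0,0,0],50],
  [[0,0,0.8],[0,0,0],50],
  [[0,0,0.6],[0,0,0],50],
  [[0,0,0.4],[0,0,0],50],
])

```text
time_s: 12.23
position: [649.0, -191.3, 44.7]
orientation: [-3.141, -0.001, 0.002]
ft_force: [0.1, -0.2, -0.5]
width: 59.5
grasp_force: 12.0
```

Call:
send_rows([
  [[0,0,0.2],[0,0,0],50],
  [[0,0,0.1],[0,0,0],50],
  [[0,0,0],[0,0,0],50],
  [[0,0,0],[0,0,0],50],
])

```text
time_s: 12.57
position: [650.3, -192.0, 39.2]
orientation: [3.141, 0.0, 0.003]
ft_force: [0.2, 0.2, 0.2]
width: 59.7
grasp_force: 12.0
```

Call:
send_rows([
  [[0,0,0.08],[0,0,0],50],
  [[0,0,0.08],[0,0,0],50],
  [[0,0,0.04],[0,0,0],50],
  [[0,0,0.02],[0,0,0],50],
  [[0,0,0],[0,0,0],50],
])

```text
time_s: 12.98
position: [649.8, -192.0, 33.9]
orientation: [3.141, 0.0, 0.001]
ft_force: [-1.4, 0.6, 6.1]
width: 59.6
grasp_force: 12.0
```

Call:
send_rows([
  [[0,0,0],[0,0,0],72],
  [[0,0,0],[0,0,0],72],
  [[0,0,0],[0,0,0],72],
  [[0,0,-0.4],[0,0,0],72],
  [[0,0,-0.8],[0,0,0],72],
])

```text
time_s: 13.4
position: [647.6, -191.2, 61.0]
orientation: [-3.14, -0.001, 0.008]
ft_force: [0.0, 0.6, 0.2]
width: 72.2
grasp_force: 0.0
```

Call:
send_rows([
  [[0,0,-1],[0,0,0],72],
  [[0,0,-1],[0,0,0],72],
  [[0,0,-1],[0,0,0],72],
  [[0,0,-1],[0,0,0],72],
  [[0,0,-1],[0,0,0],72],
])

```text
time_s: 13.82
position: [649.5, -191.8, 189.7]
orientation: [3.141, 0.0, 0.001]
ft_force: [-0.4, 0.3, 0.6]
width: 72.0
grasp_force: 0.0
```

Call:
send_rows([
  [[0,-1,-1],[0,0,0],40],
  [[0,-1,-1],[0,0,0],40],
  [[0,-1,0],[0,0,0],40],
  [[0,-1,0],[0,0,0],20],
  [[0,-1,0],[0,0,0],0],
])

```text
time_s: 14.23
position: [649.6, -65.7, 239.2]
orientation: [3.142, 0.0, 0.003]
ft_force: [-0.1, -0.3, -0.3]
width: 40.9
grasp_force: 0.0
```

Call:
send_rows([
  [[0,-1,0],[0,0,0],0],
  [[0,-1,0],[0,0,0],0],
  [[-0.2,-1,0],[0,0,0],0],
  [[-0.2,-1,0],[0,0,0],0],
  [[-0.2,-1,0],[0,0,0],0],
])

```text
time_s: 14.65
position: [634.1, 59.4, 238.4]
orientation: [-3.142, -0.0, -0.001]
ft_force: [-0.1, 0.7, -0.3]
width: 7.6
grasp_force: 0.0
```

Call:
send_rows([
  [[-0.4,-1,0],[0,0,0],0],
  [[-0.4,-1,0],[0,0,0],0],
  [[-0.4,-1,0],[0,0,0],0],
  [[-0.4,-1,0],[0,0,0],0],
  [[-0.4,-1,0],[0,0,0],0],
])

```text
time_s: 15.07
position: [583.8, 184.3, 238.4]
orientation: [-3.141, -0.0, -0.001]
ft_force: [0.9, -0.2, -0.0]
width: 0.5
grasp_force: 0.0
```

Call:
send_rows([
  [[-0.4,-1,0],[0,0,0],0],
  [[-0.4,-1,0],[0,0,0],0],
  [[-0.2,-1,0],[0,0,0],0],
  [[-0.2,-1,0],[0,0,0],0],
  [[0,-1,0],[0,0,0],0],
])

```text
time_s: 15.48
position: [553.0, 309.6, 238.5]
orientation: [-3.141, -0.002, 0.001]
ft_force: [1.1, -0.1, 1.0]
width: 0.6
grasp_force: 0.0
```

Call:
send_rows([
  [[0,-0.9,0],[0,0,0],0],
  [[0,0,0],[0,0,0],0],
  [[0,0,0],[0,0,0],0],
  [[0,0,0],[0,0,0],0],
])

```text
time_s: 15.82
position: [554.6, 329.3, 238.0]
orientation: [3.14, -0.001, 0.001]
ft_force: [0.3, -1.1, -0.0]
width: 0.3
grasp_force: 0.0
```

```bash
python3 - <<'E'
from h import *
C,im=snap("wrist","w2.png")
t,_=snap("top","t2.png"); print(env.state()["position"])
E
```

```text
[554.96193895 328.58859447 237.93766692]
```

View pics/w2.png

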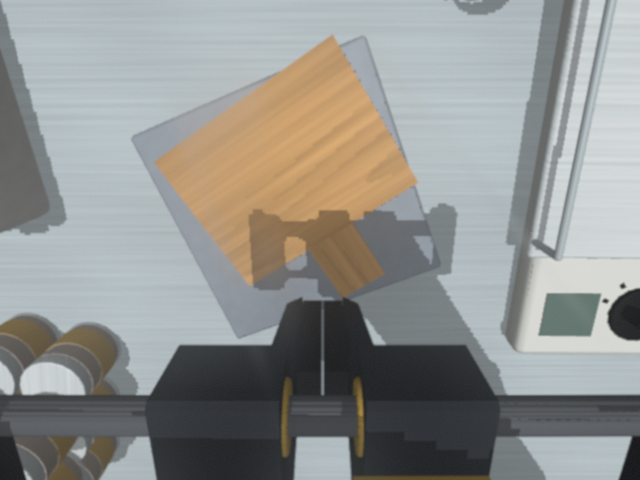

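Board corners are at (155,162), (333,37), (416,181) and (251,286), with the tongue end at about (345,298)-(384,273). The step corners are at (133,137), (366,38), (439,265) and (240,338). The fingers are shut.

```bash
python3 - <<'E'
from h import *
np.set_printoptions(suppress=True,precision=1)
C=cam("wrist")
B=pix2w(C,[(155,162),(333,37),(416,181),(251,286),(345,298),(384,273)],53)[:,:2]
S=pix2w(C,[(366,38),(133,137),(240,338),(439,265)],50)[:,:2]
y=lambda v:np.degrees(np.arctan2(v[1],v[0]))
print(B,[np.linalg.norm(B[i]-B[(i+1)%4]) for i in range(4)],"yaw",y(B[1]-B[2]),y(B[0]-B[3]),y(B[0]-B[1])-90,y(B[3]-B[2])-90,"org",B[:4].mean(0),"end",B[4:].mean(0))
print(S,[np.linalg.norm(S[i]-S[(i+1)%4]) for i in range(4)],"yaw",y(S[0]-S[3]),y(S[1]-S[2]),y(S[1]-S[0])-90,y(S[2]-S[3])-90,S.mean(0))
E
```

```text
[[593.  462.2]
 [683.  320.7]
 [577.2 252.8]
 [484.2 391.8]
 [472.2 308.6]
 [496.3 275. ]] [np.float64(167.7386128532974), np.float64(125.72805682647109), np.float64(167.28570164403433), np.float64(129.6051853649342)] yaw 32.69754614353366 32.91022516735661 32.450773112739256 33.77779035718112 org [584.3 356.9] end [484.3 291.8]
[[682.7 296.3]
 [612.2 478.3]
 [429.6 405.7]
 [502.5 226.6]] [np.float64(195.11159360355583), np.float64(196.54777978507778), np.float64(193.371106698499), np.float64(193.183119116221)] yaw 21.143855232515197 21.660098437214007 21.165448380558402 22.16027971780538 [556.7 351.7]
```

Call:
send_rows([
  [[0.6,-0.54,0.5],[0,0,0],0],
  [[0.6,-0.54,0.9],[0,0,0],0],
  [[0,0,0.9],[0,0,0],0],
  [[0,0,0.9],[0,0,0],0],
  [[0,0,0.9],[0,0,0],0],
])

```text
time_s: 16.33
position: [585.1, 356.1, 134.3]
orientation: [3.141, -0.003, 0.001]
ft_force: [-0.4, 0.2, -0.1]
width: 0.8
grasp_force: 0.0
```

Call:
send_rows([
  [[0,0,0.9],[0,0,0],0],
  [[0,0,0.9],[0,0,0],0],
  [[0,0,0.6],[0,0,0],0],
  [[0,0,0.4],[0,0,0],0],
  [[0,0,0],[0,0,0],0],
])

```text
time_s: 16.75
position: [583.5, 355.6, 63.1]
orientation: [3.139, -0.002, -0.005]
ft_force: [0.2, 0.5, -0.2]
width: 0.3
grasp_force: 0.0
```

Call:
send_rows([
  [[0,0,0.15],[0,0,0],0],
  [[0,0,0.1],[0,0,0],0],
  [[0,0,0.1],[0,0,0],0],
  [[0,0,0],[0,0,0],0],
  [[0,0,0],[0,0,0],0],
])

```text
time_s: 17.17
position: [584.6, 357.9, 57.0]
orientation: [-3.141, -0.001, -0.001]
ft_force: [-0.5, -0.5, 0.1]
width: 0.8
grasp_force: 0.0
```

Call:
send_rows([
  [[0,0,0.08],[0,0,0],0],
  [[0,0,0.08],[0,0,0],0],
  [[0,0,0],[0,0,0],0],
  [[0,0,0],[0,0,0],0],
])

```text
time_s: 17.5
position: [584.8, 358.0, 53.5]
orientation: [-3.141, -0.001, -0.002]
ft_force: [-1.5, -0.3, 6.3]
width: -0.0
grasp_force: 3.0
```

Call:
send_rows([
  [[0,0,0.05],[0,0,0],0],
  [[0,0,0.03],[0,0,0],0],
  [[0,0,0],[0,0,0],0],
  [[0,0,0],[0,0,0],0],
])

```text
time_s: 17.83
position: [584.9, 358.0, 53.5]
orientation: [-3.141, -0.0, -0.002]
ft_force: [-4.7, -2.5, 17.9]
width: 0.5
grasp_force: 8.9
```

Call:
send_rows([
  [[0,0,-0.02],[0,0,0],0],
  [[-0.1,0.04,0],[0,0,0],0],
  [[-0.186,0.073,0],[0,0,0],0],
  [[-0.186,0.073,0],[0,0,0],0],
  [[-0.186,0.073,0],[0,0,0],0],
])

```text
time_s: 18.25
position: [571.4, 352.9, 53.6]
orientation: [-3.137, 0.0, -0.012]
ft_force: [2.6, 1.6, 9.0]
width: 0.5
grasp_force: 4.3
```

Call:
send_rows([
  [[-0.186,0.073,0],[0,0,0],0],
  [[-0.186,0.073,0],[0,0,0],0],
  [[-0.186,0.073,0],[0,0,0],0],
  [[-0.186,0.073,0],[0,0,0],0],
  [[-0.186,0.073,0],[0,0,0],0],
])

```text
time_s: 18.67
position: [548.2, 344.0, 53.6]
orientation: [-3.137, -0.0, -0.013]
ft_force: [3.1, 0.0, 8.8]
width: 0.6
grasp_force: 4.6
```

Call:
send_rows([
  [[-0.186,0.073,0],[0,0,0],0],
  [[-0.186,0.073,0],[0,0,0],0],
  [[-0.1,0.04,0],[0,0,0],0],
  [[0,0,0],[0,0,0],0],
  [[0,0,0],[0,0,0],0],
])

```text
time_s: 19.08
position: [535.8, 339.1, 53.5]
orientation: [-3.138, -0.0, -0.01]
ft_force: [1.3, -0.1, 11.4]
width: 0.5
grasp_force: 5.7
```

Call:
send_rows([
  [[-0.12,0.05,0],[0,0,0],0],
  [[-0.12,0.05,0],[0,0,0],0],
  [[0,0,0],[0,0,0],0],
  [[0,0,0],[0,0,0],0],
])

```text
time_s: 19.42
position: [530.1, 336.7, 53.5]
orientation: [-3.137, -0.0, -0.011]
ft_force: [1.1, 1.5, 10.1]
width: 0.7
grasp_force: 5.5
```

Call:
send_rows([
  [[0,0,-0.1],[0,0,0],0],
  [[0,0,-0.4],[0,0,0],0],
  [[0,0,-0.9],[0,0,0],70],
  [[0,0,-1],[0,0,0],70],
  [[0,0,-1],[0,0,0],70],
])

```text
time_s: 19.83
position: [526.2, 334.5, 136.8]
orientation: [3.14, 0.001, -0.002]
ft_force: [-0.0, 0.8, -0.2]
width: 18.4
grasp_force: 0.0
```

Call:
send_rows([
  [[-0.5,0.5,-1],[0,0,0],70],
  [[-0.5,0.5,-1],[0,0,0],70],
  [[-0.6,0.4,-1],[0,0,0],70],
  [[0,0,-1],[0,0,0],70],
  [[0,0,0],[0,0,0],70],
])

```text
time_s: 20.25
position: [488.3, 300.5, 241.0]
orientation: [-3.137, 0.0, -0.01]
ft_force: [1.5, 0.1, -0.7]
width: 51.5
grasp_force: 0.0
```

Call:
send_rows([
  [[0,0,0],[0,0,0],70],
  [[0,0,0],[0,0,0],70],
  [[0,0,0],[0,0,0],70],
])

```text
time_s: 20.5
position: [486.2, 299.6, 234.7]
orientation: [3.14, 0.001, -0.003]
ft_force: [-0.4, -0.1, 0.4]
width: 69.6
grasp_force: 0.0
```

```bash
python3 - <<'E'
from h import *
C,im=snap("wrist","w3.png"); print(env.state()["position"])
E
```

```text
[486.27951146 299.57446182 234.61668733]
```

View pics/w3.png

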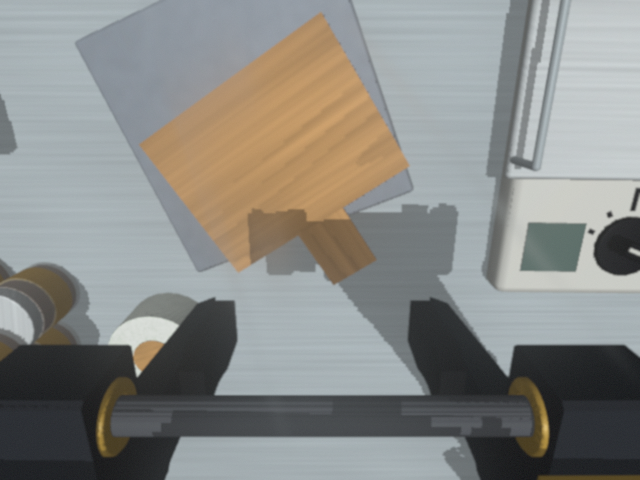

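The tongue now stands clear past the step edge, which runs (200,271)-(412,188). The tongue end is at (336,284)-(376,259), and the board corners are at (140,146), (322,14), (409,163) and (240,271).

```bash
python3 - <<'E'
from h import *
np.set_printoptions(suppress=True,precision=1)
C=cam("wrist")
B=pix2w(C,[(140,146),(322,14),(409,163),(240,271),(336,284),(376,259)],53)[:,:2]
S=pix2w(C,[(200,271),(412,188)],50)[:,:2]
y=lambda v:np.degrees(np.arctan2(v[1],v[0]))
print(B,[np.linalg.norm(B[i]-B[(i+1)%4]) for i in range(4)],"yaw",y(B[1]-B[2]),y(B[0]-B[3]),y(B[0]-B[1])-90,y(B[3]-B[2])-90,"org",B[:4].mean(0),"end",B[4:].mean(0))
print(S,y(S[0]-S[1])-90)
n=np.array([-1,0])@[[np.cos(.375),np.sin(.375)],[-np.sin(.375),np.cos(.375)]]
print("clear",[(p-S[0])@n for p in B[3:]], ((B[4:].mean(0)-S[0])@n))
E
```

```text
[[536.4 442. ]
 [628.2 300. ]
 [523.2 231.1]
 [430.6 370.7]
 [418.3 287.7]
 [441.7 253.8]] [np.float64(169.0909515891926), np.float64(125.5115383037316), np.float64(167.4778857835622), np.float64(127.59739163516461)] yaw 33.25746951014215 33.981248320068424 32.87041335389662 33.576797455902906 org [529.6 336. ] end [430.  270.7]
[[429.3 406.2]
 [502.5 226.7]] 22.204416053934963
clear [np.float64(11.802801977827219), np.float64(53.65479552616505), np.float64(44.277495097584016)] 48.966145311874506
```

Call:
send_rows([
  [[-0.825,0.38,0],[0,0,0],74],
  [[-0.825,0.38,0],[0,0,0],74],
  [[0,0,0.5],[0,0,-0.925],74],
  [[0,0,0.5],[0,0,-0.925],74],
  [[0,0,0.5],[0,0,-0.925],74],
])

```text
time_s: 20.97
position: [445.1, 280.8, 197.3]
orientation: [3.107, 0.463, -0.002]
ft_force: [0.5, -0.3, 1.1]
width: 73.9
grasp_force: 0.0
```

Call:
send_rows([
  [[0,0,0.5],[0,0,-0.925],74],
  [[0,0,0.5],[0,0,-0.925],74],
  [[0,0,0.5],[0,0,-0.925],74],
  [[0,0,0],[0,0,0],74],
  [[0,0,0],[0,0,0],74],
])

```text
time_s: 21.38
position: [445.0, 280.4, 159.8]
orientation: [3.01, 0.896, -0.005]
ft_force: [-0.1, 0.5, -0.3]
width: 74.3
grasp_force: 0.0
```

```bash
python3 - <<'E'
from h import *
np.set_printoptions(suppress=True,precision=2)
C,im=snap("wrist","w4.png"); s=env.state(); M=R.from_rotvec(s["orientation"]).as_matrix()
print(s["position"],np.degrees(np.arctan2(M[1,0],M[0,0])),M[:,2],s["qpos"])
E
```

```text
[445.55 280.75 160.57] 33.158669354636245 [-0. -0. -1.] [-0.56  0.68 -0.14  1.94  0.17  0.54 -1.82]
```

View pics/w4.png

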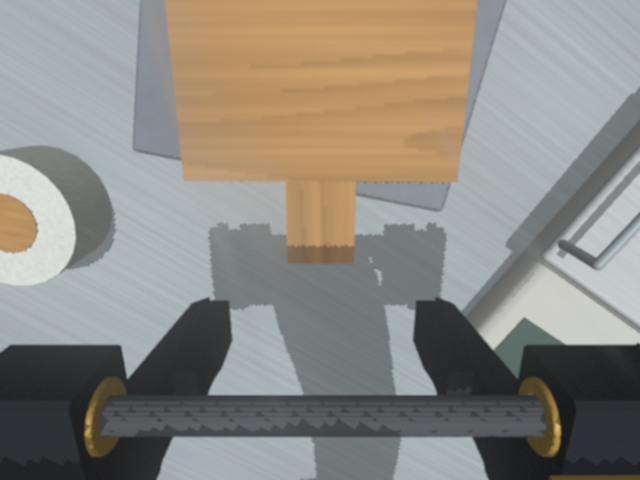

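The tongue is centred between the fingers (columns 288-354, end at row 263), 18 mm behind the tool point as planned. I'll go down and grip.

Call:
send_rows([
  [[0,0,0.9],[0,0,0],74],
  [[0,0,0.9],[0,0,0],74],
  [[0,0,0.9],[0,0,0],74],
  [[0,0,0.9],[0,0,0],74],
  [[0,0,0.6],[0,0,0],74],
])

```text
time_s: 21.85
position: [445.7, 281.0, 54.9]
orientation: [3.01, 0.897, -0.0]
ft_force: [-0.5, -0.3, 0.2]
width: 74.4
grasp_force: 0.0
```

Call:
send_rows([
  [[0,0,0.3],[0,0,0],74],
  [[0,0,0],[0,0,0],74],
  [[0,0,0],[0,0,0],74],
  [[0,0,0],[0,0,0],74],
])

```text
time_s: 22.18
position: [446.4, 281.4, 49.5]
orientation: [-3.01, -0.9, -0.003]
ft_force: [-0.3, 0.7, 0.8]
width: 74.1
grasp_force: 0.0
```

Call:
send_rows([
  [[0,0,0.16],[0,0,0],74],
  [[0,0,0],[0,0,0],74],
  [[0,0,0],[0,0,0],55],
  [[0,0,0],[0,0,0],35],
  [[0,0,0],[0,0,0],35],
], grip_force=45)

```text
time_s: 22.6
position: [445.8, 280.9, 44.7]
orientation: [-3.01, -0.9, -0.001]
ft_force: [0.7, 0.1, 0.8]
width: 55.9
grasp_force: 0.0
```

Call:
send_rows([
  [[0,0,0],[0,0,0],35],
  [[0,0,0],[0,0,0],35],
  [[0,0,0],[0,0,0],35],
  [[0,0,0],[0,0,0],35],
])

```text
time_s: 22.93
position: [445.7, 280.9, 44.5]
orientation: [3.01, 0.901, 0.0]
ft_force: [-0.2, -0.3, 0.8]
width: 42.1
grasp_force: 45.0
```

Call:
send_rows([
  [[0,0,-0.2],[0,0,0],35],
  [[0,0,-0.3],[0,0,0],35],
  [[0,0,-0.4],[0,0,0],35],
  [[0,0,-0.5],[0,0,0],35],
  [[0,0,-0.6],[0,0,0],35],
])

```text
time_s: 23.35
position: [445.4, 280.7, 95.4]
orientation: [3.009, 0.901, -0.001]
ft_force: [0.4, -0.2, -0.8]
width: 42.1
grasp_force: 45.0
```

Call:
send_rows([
  [[0,0,-0.6],[0,0,0],35],
  [[0,0,-0.8],[0,0,0],35],
  [[0,0,-0.8],[0,0,0],35],
  [[0,0,-0.5],[0,0,0],35],
  [[0,0,0],[0,0,0],35],
])

```text
time_s: 23.77
position: [447.1, 281.8, 165.3]
orientation: [-3.008, -0.9, -0.009]
ft_force: [-0.3, -0.8, -1.5]
width: 42.4
grasp_force: 45.0
```

```bash
python3 - <<'E'
from h import *
C,im=snap("wrist","w5.png"); C2,i2=snap("side","s5.png")
i2=cv2.resize(i2[180:400,180:420],(480,440))
cv2.imwrite("pics/m5.png",np.hstack([cv2.resize(im,(320,240)),i2[:240,:480]]) if 0 else np.hstack([cv2.resize(im,(320,440)),i2]))
print(env.state()["torque"],env.state()["ft_force"])
E
```

```text
[-0.04024768  0.05888209 -0.01236826] [ 0.01373882  0.7665725  -0.28571906]
```

View pics/m5.png

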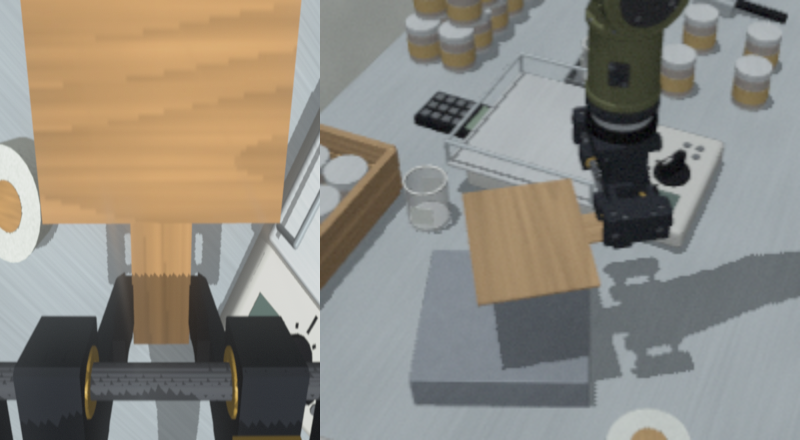

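The board is held about level: its rectangle's near edge is at row ~243 and its sides run up and out of the picture. I'll fit its pose in the gripper.

```bash
cat > bp.py <<'E'
from h import *
from scipy.optimize import least_squares
def boardpose(im):
    K,D,_=cam("wrist"); H=env.get_calibration("wrist")["hand_eye"]
    b,g,r=[im[:,:,i].astype(int) for i in range(3)]
    m=((r-b)>45); m[260:]=False
    n,l,st,_=cv2.connectedComponentsWithStats(m.astype(np.uint8)); k=1+st[1:,4].argmax(); m=l==k
    rows=[v for v in range(8,225,6)]
    L=[];Rr=[]
    for v in rows:
        u=np.where(m[v])[0]
        if u[0]>2: L.append((u[0]-.5,v))
        if u[-1]<637: Rr.append((u[-1]+.5,v))
    # near edge: bottom of mask in columns away from tongue
    u=np.where(m[200])[0]; lo,hi=u[0]+25,u[-1]-25; mid=(u[0]+u[-1])/2
    E=[(c,np.where(m[:,c])[0].max()+.5) for c in range(lo,hi,8) if abs(c-mid)>95]
    und=lambda P:cv2.undistortPoints(np.array(P,float).reshape(-1,1,2),K,D).reshape(-1,2)
    def rays(P):
        p=und(P); return np.c_[p[:,0],-p[:,1],-np.ones(len(p))]@H[:3,:3].T
    L,Rr,E=rays(L),rays(Rr),rays(E); o=H[:3,3]
    # board frame: top face, origin at rect near edge middle, x away from tongue; pose in tool: t, yaw,pitch,roll
    def res(p):
        Q=R.from_euler("zyx",p[3:]).as_matrix(); t=p[:3]
        f=lambda d:(( (o+d*((Q[:,2]@(t-o))/(d@Q[:,2]))[:,None])-t)@Q)
        return np.r_[f(L)[:,1]+85,f(Rr)[:,1]-85,f(E)[:,0]]
    s=least_squares(res,[37,0,-9,0,0,0],loss="soft_l1")
    print("edge mid in tool",s.x[:3].round(1),"yaw,pitch,roll deg",np.degrees(s.x[3:]).round(2),"rms",np.sqrt(np.mean(s.fun**2)).round(2),len(L),len(Rr),len(E))
    return s.x
E
python3 - <<'E'
from bp import *
boardpose(cv2.imread("pics/w5.png"))
E
```

```text
edge mid in tool [36.  -0.4 -6.7] yaw,pitch,roll deg [-0.12 -1.61  0.07] rms 0.11 37 37 31
```

Call:
send_rows([
  [[0,0,-0.3],[0,0,0.95],35],
  [[0,0,-0.3],[0,0,0.95],35],
  [[0,0,0],[0,0,0.95],35],
  [[0,0,0],[0,0,0.95],35],
  [[0,0,0],[0,0,0.95],35],
])

```text
time_s: 24.28
position: [445.0, 280.4, 176.0]
orientation: [3.138, 0.124, -0.003]
ft_force: [0.6, 0.2, -1.4]
width: 42.5
grasp_force: 45.0
```

Call:
send_rows([
  [[0,0,0],[0,0,0.95],35],
  [[0.3,0.66,0],[0,0,0],35],
  [[0.3,0.66,0],[0,0,0],35],
  [[0.3,0.66,0],[0,0,0],35],
  [[0.3,0.66,0],[0,0,0],35],
])

```text
time_s: 24.7
position: [474.0, 213.4, 175.8]
orientation: [3.14, -0.023, -0.003]
ft_force: [0.4, 0.4, -0.8]
width: 42.0
grasp_force: 45.0
```

Call:
send_rows([
  [[0.3,0.66,0],[0,0,0],35],
  [[0.3,0.66,0],[0,0,0],35],
  [[0.3,0.66,0],[0,0,0],35],
  [[0.3,0.66,0],[0,0,0],35],
  [[0.3,0.66,0],[0,0,0],35],
])

```text
time_s: 25.12
position: [510.3, 130.3, 175.8]
orientation: [3.141, -0.024, -0.004]
ft_force: [-0.8, 1.1, -0.2]
width: 42.5
grasp_force: 45.0
```

Call:
send_rows([
  [[0.3,0.66,0],[0,0,0],35],
  [[0.3,0.66,0],[0,0,0],35],
  [[0.3,0.66,0],[0,0,0],35],
  [[0.3,0.66,0],[0,0,0],35],
  [[0.3,0.66,0],[0,0,0],35],
])

```text
time_s: 25.53
position: [546.4, 47.3, 175.8]
orientation: [3.141, -0.024, -0.004]
ft_force: [0.8, -0.7, -0.9]
width: 42.0
grasp_force: 45.0
```

Call:
send_rows([
  [[0.3,0.66,0],[0,0,0],35],
  [[0,0,0],[0,0,0],35],
  [[0,0,0],[0,0,0],35],
  [[0,0,0],[0,0,0],35],
])

```text
time_s: 25.87
position: [553.4, 32.9, 176.2]
orientation: [-3.141, 0.022, 0.003]
ft_force: [1.0, 0.5, 0.1]
width: 42.3
grasp_force: 45.0
```

```bash
python3 - <<'E'
from bp import *
np.set_printoptions(suppress=True,precision=2)
s=env.state(); M=R.from_rotvec(s["orientation"]).as_matrix()
C,im=snap("wrist","w6.png"); p=boardpose(im)
P=s["position"]+M@(p[:3]+R.from_euler("zyx",p[3:]).apply([37.5,0,3]))
print(s["position"],np.degrees(np.arctan2(M[1,0],M[0,0])),M[:,2],"mid",P)
# pan rails: sub-pixel dark-line search in the first picture
im=cv2.imread("pics/w1.png"); g=cv2.GaussianBlur(cv2.cvtColor(im,cv2.COLOR_BGR2GRAY),(3,3),0)
for v in (100,140,250,280): print(v,g[v,130:185:3].tolist(), g[v,440:496:3].tolist())
E
```

```text
edge mid in tool [35.5 -0.2 -6.2] yaw,pitch,roll deg [-0.01 -1.17  0.43] rms 0.1 37 37 31
[553.37  32.86 176.21] -0.8141156413586744 [-0.  0. -1.] mid [626.34  32.09 178.48]
100 [123, 144, 163, 134, 101, 113, 113, 114, 125, 179, 133, 129, 162, 194, 193, 194, 194, 194, 194] [185, 185, 185, 185, 184, 185, 184, 184, 184, 185, 154, 152, 166, 165, 147, 134, 165, 150, 161]
140 [165, 165, 163, 156, 157, 121, 149, 164, 164, 163, 170, 170, 128, 138, 192, 196, 194, 193, 193] [187, 185, 185, 185, 186, 187, 187, 188, 180, 147, 167, 166, 157, 127, 158, 153, 160, 164, 164]
250 [164, 163, 164, 163, 164, 164, 164, 158, 157, 138, 126, 164, 164, 164, 167, 141, 125, 127, 175] [122, 123, 123, 123, 123, 156, 163, 160, 110, 106, 114, 157, 163, 163, 163, 163, 163, 163, 163]
280 [158, 158, 158, 158, 158, 158, 158, 158, 156, 154, 147, 119, 156, 158, 158, 158, 142, 126, 155] [122, 122, 122, 127, 156, 157, 145, 98, 107, 127, 157, 157, 157, 157, 157, 157, 157, 157, 157]
```

```bash
python3 - <<'E'
from h import *
np.set_printoptions(suppress=True,precision=1)
K,D,_=cam("wrist"); T=np.eye(4);T[:3,:3]=R.from_rotvec([3.14,.001,-.001]).as_matrix();T[:3,3]=[635.3,25.4,238.5]
C=(K,D,T@env.get_calibration("wrist")["hand_eye"])
print("pan edges",pix2w(C,[(170,140),(466,140),(182,250),(454,250),(183,280),(450,280)],60))
print("rails",pix2w(C,[(145.5,140),(479,140),(159,250),(467,250),(163,280),(462,280)],96.5))
im=cv2.imread("pics/w1.png"); g=cv2.cvtColor(im,cv2.COLOR_BGR2GRAY)
print(g[50:84:2,250].tolist(),g[50:84:2,420].tolist(),g[330:352:2,235].tolist(),g[330:352:2,400].tolist())
E
```

```text
pan edges [[690.5 142.8  60. ]
 [690.6 -85.1  60. ]
 [600.3 143.3  60. ]
 [600.4 -85.2  60. ]
 [572.8 145.5  60. ]
 [572.8 -84.6  60. ]]
rails [[693.7 146.3  96.5]
 [693.8 -81.5  96.5]
 [613.7 147.2  96.5]
 [613.8 -82.3  96.5]
 [589.3 147.3  96.5]
 [589.3 -81.3  96.5]]
[162, 162, 162, 161, 150, 163, 171, 152, 130, 165, 148, 139, 139, 141, 176, 197, 197] [161, 160, 160, 164, 163, 152, 156, 166, 152, 126, 161, 165, 126, 124, 124, 141, 189] [181, 181, 181, 182, 180, 175, 190, 188, 188, 189, 189] [120, 124, 123, 120, 118, 117, 120, 123, 124, 125, 123]
```

Call:
send_rows([
  [[0.07,0.045,0.6],[0,0,0],35],
  [[0,0,0.7],[0,0,0],35],
  [[0,0,0.7],[0,0,0],35],
  [[0,0,0.7],[0,0,0],35],
  [[0,0,0.6],[0,0,0],35],
])

```text
time_s: 26.33
position: [555.2, 32.3, 93.3]
orientation: [-3.141, 0.02, 0.002]
ft_force: [-0.6, -0.4, -0.5]
width: 42.1
grasp_force: 45.0
```

Call:
send_rows([
  [[0,0,0.5],[0,0,0],35],
  [[0,0,0.3],[0,0,0],35],
  [[0,0,0.1],[0,0,0],35],
  [[0,0,0],[0,0,0],35],
  [[0,0,0],[0,0,0],35],
])

```text
time_s: 26.75
position: [556.3, 31.0, 72.4]
orientation: [-3.141, 0.023, -0.001]
ft_force: [0.4, 1.0, -1.2]
width: 42.3
grasp_force: 45.0
```

Call:
send_rows([
  [[0,0,0.12],[0,0,0],35],
  [[0,0,0.12],[0,0,0],35],
  [[0,0,0.04],[0,0,0],35],
  [[0,0,0],[0,0,0],35],
])

```text
time_s: 27.08
position: [556.0, 30.5, 64.9]
orientation: [3.141, -0.024, -0.0]
ft_force: [0.3, 0.5, -0.8]
width: 42.6
grasp_force: 45.0
```

Call:
send_rows([
  [[0,0,0.06],[0,0,0],35],
  [[0,0,0.04],[0,0,0],35],
  [[0,0,0],[0,0,0],35],
  [[0,0,0],[0,0,0],35],
])

```text
time_s: 27.42
position: [556.0, 30.5, 62.4]
orientation: [3.141, -0.024, -0.0]
ft_force: [-0.3, -0.2, -1.5]
width: 42.3
grasp_force: 45.0
```

Call:
send_rows([
  [[0,0,0.04],[0,0,0],35],
  [[0,0,0],[0,0,0],35],
  [[0,0,0],[0,0,0],46],
  [[0,0,0],[0,0,0],60],
  [[0,0,0],[0,0,0],70],
])

```text
time_s: 27.83
position: [556.3, 30.5, 61.6]
orientation: [3.141, -0.024, 0.001]
ft_force: [0.3, -0.6, 0.4]
width: 57.3
grasp_force: 0.0
```

Call:
send_rows([
  [[0,0,0],[0,0,0],70],
  [[0,0,-0.2],[0,0,0],70],
  [[0,0,-0.7],[0,0,0],70],
  [[0,0,-1],[0,0,0],70],
  [[0,0,-1],[0,0,0],70],
])

```text
time_s: 28.25
position: [555.5, 30.5, 134.7]
orientation: [3.141, -0.024, -0.002]
ft_force: [1.5, -0.7, -0.1]
width: 70.2
grasp_force: 0.0
```

Call:
send_rows([
  [[0.5,0,-1],[0,0,0],70],
  [[0.7,0,-1],[0,0,0],70],
  [[0.8,0,-1],[0,0,0],70],
  [[0,0,-1],[0,0,0],70],
  [[0,0,0],[0,0,0],70],
])

```text
time_s: 28.67
position: [610.0, 29.9, 239.4]
orientation: [-3.14, 0.025, -0.017]
ft_force: [0.3, 0.2, 0.5]
width: 69.9
grasp_force: 0.0
```

Call:
send_rows([
  [[0,0,-1],[0,0,0],70],
  [[0,0,0],[0,0,0],70],
  [[0,0,0],[0,0,0],70],
  [[0,0,0],[0,0,0],70],
])

```text
time_s: 29.0
position: [605.2, 29.7, 258.1]
orientation: [3.141, -0.024, -0.003]
ft_force: [-0.6, -0.5, -0.5]
width: 70.1
grasp_force: 0.0
```

```bash
python3 - <<'E'
from h import *
C,im=snap("wrist","w7.png"); print(env.state()["position"],env.state()["orientation"])
snap("top","t7.png")
E
```

```text
[605.0174669   29.69255336 257.74321256] [ 3.14113802 -0.02397823 -0.00381536]
```

View pics/w7.png

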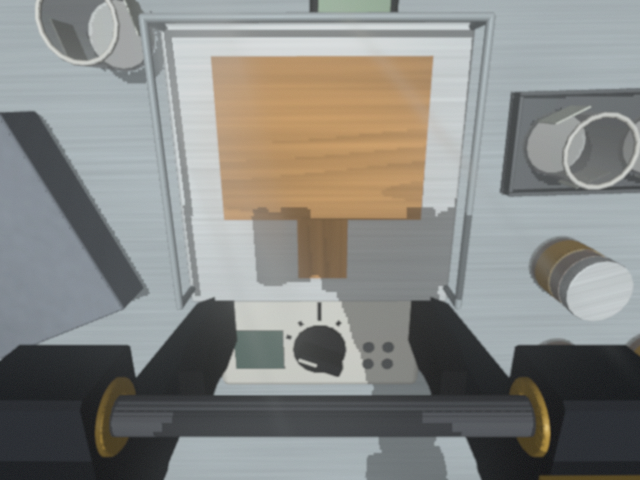

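The board lies flat on the pan: corners (211,57), (433,56), (224,219) and (421,219), tongue end at row 278. Both empties stand in the tray. I'll measure how well it is centred.

```bash
python3 - <<'E'
from h import *
np.set_printoptions(suppress=True,precision=1)
C=cam("wrist"); im=cv2.imread("pics/w7.png"); g=cv2.cvtColor(im,cv2.COLOR_BGR2GRAY)
B=pix2w(C,[(211,57),(433,56),(421,219),(224,219),(299,278),(347,278)],63)[:,:2]
print(B,"mid",B[[0,1,4,5]].reshape(2,2,2).mean(1).mean(0),"yaw far/near edge",[np.degrees(np.arctan2(v[1],v[0]))-90 for v in (B[0]-B[1],B[3]-B[2])])
print("near edge pan",pix2w(C,[(215,301),(430,301)],60)[:,:2],"far rail",pix2w(C,[(200,19),(440,20)],96.5)[:,:2])
for v in (120,180): print(v,g[v,150:215:2].tolist(),g[v,425:490:2].tolist())
print(g[10:44:2,320].tolist(),g[290:310,225].tolist(),g[290:310,330].tolist())
E
python3 - <<'E'
import cv2
im=cv2.imread("pics/t7.png"); cv2.imwrite("pics/t7c.png",cv2.resize(im[170:340,220:460],None,fx=3.3,fy=3.3,interpolation=cv2.INTER_CUBIC))
E
```

```text
[[721.3 112.9]
 [719.5 -55.8]
 [590.9 -54.6]
 [593.4 114.7]
 [537.1  52.1]
 [536.5   8.8]] mid [628.6  29.5] yaw far/near edge [np.float64(-0.6358458577131358), np.float64(-0.873501847419746)]
near edge pan [[513.6 131.2]
 [510.6 -68.7]] far rail [[741.5 109.6]
 [738.5 -50.5]]
120 [174, 165, 177, 165, 133, 141, 176, 176, 177, 176, 173, 195, 190, 151, 152, 157, 197, 207, 206, 207, 206, 207, 208, 207, 206, 206, 205, 206, 205, 205, 206, 206, 204] [161, 167, 192, 196, 195, 198, 199, 199, 201, 202, 202, 201, 201, 202, 202, 202, 202, 202, 203, 189, 153, 172, 174, 175, 167, 133, 152, 177, 168, 160, 171, 171, 170]
180 [178, 179, 179, 180, 172, 165, 174, 159, 130, 156, 180, 179, 181, 178, 185, 206, 161, 142, 145, 174, 210, 209, 208, 207, 206, 206, 207, 206, 205, 205, 206, 206, 205] [192, 196, 196, 195, 196, 196, 197, 197, 197, 196, 196, 197, 198, 197, 198, 199, 184, 165, 177, 179, 179, 160, 143, 164, 172, 164, 174, 178, 177, 176, 177, 176, 177]
[169, 157, 172, 183, 162, 131, 140, 196, 217, 213, 156, 139, 137, 153, 212, 218, 218] [196, 197, 197, 198, 197, 197, 196, 197, 197, 184, 139, 95, 75, 71, 72, 72, 73, 71, 71, 70] [137, 155, 183, 198, 199, 199, 199, 200, 200, 195, 189, 190, 198, 203, 205, 204, 204, 204, 204, 203]
```

View pics/t7c.png

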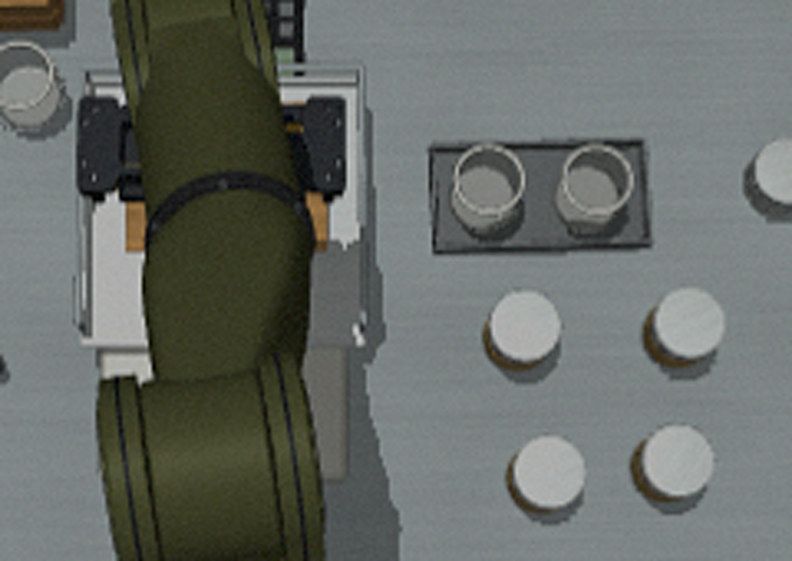

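The empties stand upright in the tray and the four jars haven't moved. The board is about 3.4 mm too far to -y; x and yaw are good. I'll drag it over with the closed fingertips.

Call:
send_rows([
  [[0.84,0,0.5],[0,0,0],20],
  [[0.84,0,0.7],[0,0,0],0],
  [[0,0,0.8],[0,0,0],0],
  [[0,0,0.8],[0,0,0],0],
  [[0,0,0.8],[0,0,0],0],
])

```text
time_s: 29.52
position: [647.5, 29.1, 166.7]
orientation: [3.141, -0.024, -0.003]
ft_force: [0.3, 0.3, -0.5]
width: 39.2
grasp_force: 0.0
```

Call:
send_rows([
  [[0,0,0.8],[0,0,0],0],
  [[0,0,0.8],[0,0,0],0],
  [[0,0,0.8],[0,0,0],0],
  [[0,0,0.7],[0,0,0],0],
  [[0,0,0.5],[0,0,0],0],
])

```text
time_s: 29.93
position: [646.3, 29.0, 76.1]
orientation: [3.141, -0.024, -0.006]
ft_force: [0.6, 0.6, 0.4]
width: 5.4
grasp_force: 0.0
```

Call:
send_rows([
  [[0,0,0.1],[0,0,0],0],
  [[0,0,0],[0,0,0],0],
  [[0,0,0],[0,0,0],0],
  [[0,0,0],[0,0,0],0],
])

```text
time_s: 30.27
position: [648.9, 29.1, 77.6]
orientation: [-3.141, 0.024, -0.003]
ft_force: [-0.4, -0.4, -0.1]
width: 0.2
grasp_force: 0.0
```

Call:
send_rows([
  [[0,0,0.3],[0,0,0],0],
  [[0,0,0.16],[0,0,0],0],
  [[0,0,0.08],[0,0,0],0],
  [[0,0,0],[0,0,0],0],
  [[0,0,0],[0,0,0],0],
])

```text
time_s: 30.68
position: [648.0, 29.1, 63.5]
orientation: [3.141, -0.024, -0.0]
ft_force: [-1.4, -0.5, 5.2]
width: 0.5
grasp_force: 2.5
```

Call:
send_rows([
  [[0,0,0.04],[0,0,0],0],
  [[0,0,0.03],[0,0,0],0],
  [[0,0,0],[0,0,0],0],
  [[0,0,0],[0,0,0],0],
])

```text
time_s: 31.02
position: [648.0, 29.1, 63.5]
orientation: [3.141, -0.024, 0.0]
ft_force: [-5.4, -0.2, 16.8]
width: 0.3
grasp_force: 8.2
```

Call:
send_rows([
  [[0,0,-0.02],[0,0,0],0],
  [[0,-0.05,0],[0,0,0],0],
  [[0,-0.05,0],[0,0,0],0],
  [[0,-0.05,0],[0,0,0],0],
  [[0,0,0],[0,0,0],0],
])

```text
time_s: 31.43
position: [648.6, 30.2, 63.5]
orientation: [3.138, -0.027, 0.002]
ft_force: [-2.6, -3.7, 12.4]
width: 0.1
grasp_force: 6.1
```

Call:
send_rows([
  [[0,0,0],[0,0,0],0],
  [[0,0,-0.1],[0,0,0],0],
  [[0,0,-0.5],[0,0,0],40],
  [[-0.5,0,-1],[0,0,0],76],
  [[-0.5,0,-1],[0,0,0],76],
])

```text
time_s: 31.85
position: [622.6, 33.7, 127.0]
orientation: [-3.141, 0.024, 0.002]
ft_force: [0.3, -0.1, -0.4]
width: 18.2
grasp_force: 0.0
```

Call:
send_rows([
  [[-0.5,0,-1],[0,0,0],76],
  [[-0.2,0,-1],[0,0,0],76],
  [[0,0,-1],[0,0,0],76],
  [[0,0,-1],[0,0,0],76],
  [[0,0,-1],[0,0,0],76],
])

```text
time_s: 32.27
position: [605.2, 34.0, 253.7]
orientation: [-3.141, 0.023, -0.001]
ft_force: [0.6, 0.3, -0.4]
width: 51.3
grasp_force: 0.0
```

Call:
send_rows([
  [[0,0,0],[0,0,0],76],
  [[0,0,0],[0,0,0],76],
  [[0,0,0],[0,0,0],76],
])

```text
time_s: 32.52
position: [605.0, 33.8, 251.5]
orientation: [-3.141, 0.023, 0.001]
ft_force: [0.1, 0.3, 0.1]
width: 71.5
grasp_force: 0.0
```

```bash
python3 - <<'E'
from h import *
np.set_printoptions(suppress=True,precision=1)
C,im=snap("wrist","w8.png"); print(env.state()["position"])
b,r=im[:,:,0].astype(int),im[:,:,2].astype(int); m=((r-b)>45).astype(np.uint8)
n,l,st,_=cv2.connectedComponentsWithStats(m); k=1+st[1:,4].argmax(); m=l==k
g=cv2.cvtColor(im,cv2.COLOR_BGR2GRAY); print(st[k])
for v in (90,120,150,180):
    u=np.where(m[v])[0]; print(v,u.min()-.5,u.max()+.5, g[v,150:200:2].tolist(), g[v,440:490:2].tolist())
u=[np.where(m[:,c])[0] for c in (240,300,330,400)]; e=[(c,a.min()-.5,a.max()+.5) for c,a in zip((240,300,330,400),u)]; print(e)
L=np.where(m[120])[0]; 
print(pix2w(C,[(L.min()-.5,120),(L.max()+.5,120),(330,e[2][1]),(330,e[2][2])],63))
E
```

```text
[604.8  33.7 250.9]
[  215    55   224   225 36845]
90 215.5 436.5 [164, 176, 173, 144, 124, 167, 176, 175, 175, 172, 184, 197, 156, 152, 152, 175, 213, 213, 214, 213, 213, 213, 212, 213, 214] [199, 199, 199, 199, 200, 199, 200, 198, 199, 202, 200, 200, 202, 200, 202, 201, 202, 188, 150, 170, 173, 175, 175, 164, 129]
120 218.5 433.5 [176, 175, 166, 178, 168, 141, 136, 175, 177, 177, 176, 176, 191, 191, 153, 151, 154, 185, 207, 207, 208, 208, 208, 206, 206] [199, 200, 200, 202, 202, 204, 203, 202, 202, 203, 203, 201, 202, 201, 202, 200, 166, 165, 176, 175, 174, 167, 131, 149, 175]
150 220.5 431.5 [178, 177, 179, 174, 166, 175, 165, 134, 142, 176, 178, 179, 177, 171, 198, 190, 147, 148, 156, 195, 205, 205, 206, 205, 205] [198, 198, 197, 195, 196, 194, 194, 194, 195, 194, 195, 198, 197, 199, 184, 166, 181, 180, 180, 177, 146, 144, 170, 173, 161]
180 223.5 428.5 [179, 179, 179, 180, 179, 174, 166, 175, 161, 132, 151, 181, 180, 181, 181, 185, 205, 180, 143, 142, 154, 200, 208, 205, 206] [193, 193, 193, 193, 193, 193, 195, 193, 194, 194, 194, 195, 188, 165, 174, 177, 176, 177, 157, 146, 166, 173, 163, 174, 178]
[(240, np.float64(54.5), np.float64(220.5)), (300, np.float64(54.5), np.float64(220.5)), (330, np.float64(54.5), np.float64(256.5)), (400, np.float64(54.5), np.float64(219.5))]
[[675.8 114.3  63. ]
 [673.3 -53.7  63. ]
 [721.4  26.8  63. ]
 [560.3  28.2  63. ]]
```

Call:
send_rows([
  [[0.86,0,0.7],[0,0,0],20],
  [[0.86,0,0.8],[0,0,0],0],
  [[0,0,0.8],[0,0,0],0],
  [[0,0,0.8],[0,0,0],0],
  [[0,0,0.8],[0,0,0],0],
])

```text
time_s: 32.98
position: [647.7, 32.8, 151.5]
orientation: [3.141, -0.024, -0.005]
ft_force: [0.1, 0.3, 0.4]
width: 44.9
grasp_force: 0.0
```

Call:
send_rows([
  [[0,0,0.8],[0,0,0],0],
  [[0,0,0.8],[0,0,0],0],
  [[0,0,0.7],[0,0,0],0],
  [[0,0,0.6],[0,0,0],0],
  [[0,0,0.4],[0,0,0],0],
])

```text
time_s: 33.4
position: [646.5, 32.9, 68.5]
orientation: [3.141, -0.024, -0.008]
ft_force: [0.4, 0.2, 0.2]
width: 11.4
grasp_force: 0.0
```

Call:
send_rows([
  [[0,0,0.2],[0,0,0],0],
  [[0,0,0],[0,0,0],0],
  [[0,0,0],[0,0,0],0],
  [[0,0,0],[0,0,0],0],
])

```text
time_s: 33.73
position: [649.3, 32.9, 67.5]
orientation: [-3.141, 0.024, -0.002]
ft_force: [0.2, 0.2, -0.2]
width: 0.6
grasp_force: 0.0
```

Call:
send_rows([
  [[0,0,0.12],[0,0,0],0],
  [[0,0,0.06],[0,0,0],0],
  [[0,0,0.02],[0,0,0],0],
  [[0,0,0],[0,0,0],0],
  [[0,0,0],[0,0,0],0],
])

```text
time_s: 34.15
position: [649.3, 32.9, 63.5]
orientation: [-3.141, 0.024, -0.003]
ft_force: [-1.8, -0.2, 8.4]
width: 0.1
grasp_force: 4.3
```

Call:
send_rows([
  [[0,0,0.02],[0,0,0],0],
  [[0,0,0],[0,0,0],0],
  [[0,0,0],[0,0,0],0],
])

```text
time_s: 34.4
position: [649.3, 32.9, 63.5]
orientation: [-3.141, 0.024, -0.003]
ft_force: [-2.7, -0.5, 11.8]
width: 0.4
grasp_force: 5.9
```

Call:
send_rows([
  [[0,-0.06,0],[0,0,0],0],
  [[0,-0.06,0],[0,0,0],0],
  [[0,-0.06,0],[0,0,0],0],
  [[0,-0.04,0],[0,0,0],0],
  [[0,0,0],[0,0,0],0],
])

```text
time_s: 34.82
position: [650.2, 35.8, 63.5]
orientation: [3.138, -0.027, 0.006]
ft_force: [-1.5, -4.0, 11.1]
width: 0.5
grasp_force: 5.2
```

Call:
send_rows([
  [[0,0,0],[0,0,0],0],
  [[0,0,0],[0,0,0],0],
])

```text
time_s: 34.98
position: [650.2, 35.8, 63.5]
orientation: [3.139, -0.027, 0.006]
ft_force: [-0.7, -3.3, 10.0]
width: 0.6
grasp_force: 5.2
```

Call:
send_rows([
  [[0,0,-0.1],[0,0,0],0],
  [[0,0,-0.5],[0,0,0],40],
  [[-0.5,0,-1],[0,0,0],76],
  [[-0.5,0,-1],[0,0,0],76],
  [[-0.5,0,-1],[0,0,0],76],
])

```text
time_s: 35.4
position: [610.5, 39.5, 152.6]
orientation: [-3.141, 0.023, 0.0]
ft_force: [0.6, 0.7, -0.0]
width: 24.7
grasp_force: 0.0
```

Call:
send_rows([
  [[-0.3,0,-1],[0,0,0],76],
  [[0,0,-1],[0,0,0],76],
  [[0,0,-1],[0,0,0],76],
  [[0,0,-1],[0,0,0],76],
  [[0,0,0],[0,0,0],76],
])

```text
time_s: 35.82
position: [606.6, 39.8, 257.2]
orientation: [-3.14, 0.024, -0.016]
ft_force: [0.7, 0.3, -0.0]
width: 58.6
grasp_force: 0.0
```

Call:
send_rows([
  [[0,0,0],[0,0,0],76],
  [[0,0,0],[0,0,0],76],
  [[0,0,0],[0,0,0],76],
])

```text
time_s: 36.07
position: [602.8, 39.2, 250.2]
orientation: [3.141, -0.024, -0.004]
ft_force: [0.5, 0.6, 0.3]
width: 75.6
grasp_force: 0.0
```

```bash
python3 - <<'E'
from h import *
np.set_printoptions(suppress=True,precision=1)
C,im=snap("wrist","w9.png"); print(env.state()["position"])
b,r=im[:,:,0].astype(int),im[:,:,2].astype(int); m=((r-b)>45).astype(np.uint8)
n,l,st,_=cv2.connectedComponentsWithStats(m); k=1+st[1:,4].argmax(); m=l==k
g=cv2.cvtColor(im,cv2.COLOR_BGR2GRAY)
for v in (90,150,180):
    u=np.where(m[v])[0]; print(v,u.min()-.5,u.max()+.5, g[v,160:194:2].tolist(), g[v,456:490:2].tolist())
e=[(c,np.where(m[:,c])[0].min()-.5,np.where(m[:200,c])[0].max()+.5,np.where(m[:,c])[0].max()+.5) for c in (235,260,390,410)];print(e)
u=np.where(m[120])[0]
P=pix2w(C,[(u.min()-.5,120),(u.max()+.5,120),(235,e[0][1]),(235,e[0][3]),(410,e[3][1]),(410,e[3][3])],63);print(P)
# filled jars from the top camera, light lids near the old places
C2,t=snap("top","t9.png"); gt=cv2.cvtColor(t,cv2.COLOR_BGR2GRAY)
c=cv2.HoughCircles(cv2.resize(cv2.medianBlur(gt,3)[180:340,330:480],None,fx=4,fy=4),cv2.HOUGH_GRADIENT,1,70,param1=100,param2=22,minRadius=36,maxRadius=52)[0]
uv=(c[:,:2]+.5)/4-.5+[330,180]; print(np.c_[uv,c[:,2]/4,pix2w(C2,uv,72)[:,:2]])
E
```

```text
[602.8  39.1 250.1]
90 218.5 439.5 [178, 160, 135, 153, 175, 175, 175, 174, 184, 206, 166, 152, 152, 178, 213, 213, 213] [198, 199, 198, 199, 198, 199, 199, 199, 199, 199, 200, 200, 199, 166, 157, 176, 175]
150 223.5 434.5 [177, 176, 162, 172, 172, 146, 132, 171, 179, 178, 176, 173, 198, 189, 151, 149, 156] [189, 191, 191, 193, 194, 195, 195, 195, 194, 192, 168, 178, 182, 183, 183, 182, 144]
180 225.5 431.5 [178, 179, 179, 179, 168, 172, 166, 138, 140, 180, 180, 180, 178, 187, 206, 181, 147] [199, 198, 197, 199, 198, 198, 195, 194, 179, 169, 177, 177, 176, 177, 152, 142, 166]
[(235, np.float64(49.5), np.float64(199.5), np.float64(216.5)), (260, np.float64(48.5), np.float64(199.5), np.float64(209.5)), (390, np.float64(49.5), np.float64(199.5), np.float64(217.5)), (410, np.float64(49.5), np.float64(199.5), np.float64(216.5))]
[[673.2 117.7  63. ]
 [670.7 -51.1  63. ]
 [723.1 102.3  63. ]
 [595.3 112.9  63. ]
 [721.2 -27.1  63. ]
 [593.1 -33.9  63. ]]
[[ 378.8  268.5   10.5  521.3 -218.4]
 [ 424.5  309.2   10.1  407.1 -338.8]
 [ 385.8  312.8   10.9  399.6 -232.9]
 [ 429.2  266.8   10.8  523.9 -358. ]]
```

The board is now centred: its midline is at column 329 and the pan's is at 329.2. Next, the filled jars; I'll measure them from close up.

Call:
send_rows([
  [[-0.53,1,0],[0,0,0],76],
  [[-0.53,1,0],[0,0,0],76],
  [[-0.53,1,0],[0,0,0],76],
  [[-0.53,1,0],[0,0,0],76],
  [[-0.53,1,0],[0,0,0],76],
])

```text
time_s: 36.58
position: [534.4, -85.9, 250.4]
orientation: [-3.142, 0.024, 0.003]
ft_force: [-0.1, -0.7, 0.4]
width: 76.0
grasp_force: 0.0
```

Call:
send_rows([
  [[-0.53,1,0],[0,0,0],76],
  [[-0.53,1,0],[0,0,0],76],
  [[-0.53,1,0],[0,0,0],76],
  [[-0.53,1,0],[0,0,0],76],
  [[-0.53,1,0],[0,0,0],76],
])

```text
time_s: 37.0
position: [466.2, -209.8, 250.6]
orientation: [-3.141, 0.024, 0.002]
ft_force: [-0.0, -0.4, 0.0]
width: 75.6
grasp_force: 0.0
```

Call:
send_rows([
  [[-0.53,1,0],[0,0,0],76],
  [[-0.53,1,0],[0,0,0],76],
  [[-0.53,1,0],[0,0,0],76],
  [[0,0,0],[0,0,0],76],
  [[0,0,0],[0,0,0],76],
])

```text
time_s: 37.42
position: [425.1, -284.7, 250.6]
orientation: [-3.141, 0.031, 0.002]
ft_force: [-0.0, 0.6, 0.9]
width: 75.9
grasp_force: 0.0
```

Call:
send_rows([
  [[0,0,0],[0,0,0],76],
  [[0,0,0],[0,0,0],76],
])

```text
time_s: 37.58
position: [427.2, -281.8, 250.9]
orientation: [-3.14, 0.02, 0.0]
ft_force: [0.8, 0.6, 0.4]
width: 75.9
grasp_force: 0.0
```

```bash
python3 - <<'E'
from h import *
np.set_printoptions(suppress=True,precision=1)
C,im=snap("wrist","w10.png"); s=env.state(); M=R.from_rotvec(s["orientation"]).as_matrix(); print(s["position"],np.degrees(np.arctan2(M[1,0],M[0,0])))
g=cv2.medianBlur(cv2.cvtColor(im,cv2.COLOR_BGR2GRAY),5)
c=cv2.HoughCircles(g,cv2.HOUGH_GRADIENT,1,60,param1=100,param2=25,minRadius=32,maxRadius=58)
for x,y,r in c[0]: print(x,y,r,pix2w(C,[(x,y)],72)[0,:2]); cv2.circle(im,(int(x),int(y)),int(r),(0,0,255),2)
cv2.imwrite("pics/w10c.png",im)
E
```

```text
[ 427.3 -281.8  251. ] -0.7259313243391865
232.5 85.5 41.9 [ 522.7 -215.9]
424.5 83.5 43.2 [ 522.3 -357.9]
264.5 239.5 32.9 [ 402.2 -232.7]
```

View pics/w10c.png

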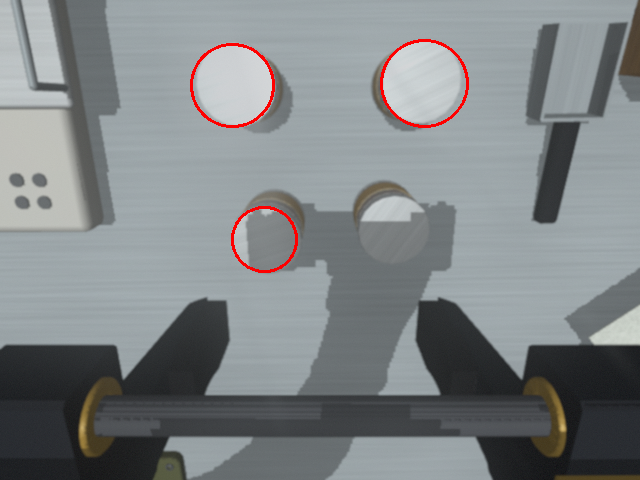

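The lid centres are at about (234,85), (424,84), (267,239) and (394,228), which give jars near (523,-217), (523,-358), (402,-234) and (410,-340). I'll pick the nearest-left jar first.

Call:
send_rows([
  [[-0.52,-0.94,0],[0,0,0],76],
  [[-0.52,-0.94,0.5],[0,0,0],76],
  [[0,0,0.9],[0,0,0],76],
  [[0,0,0.9],[0,0,0],76],
  [[0,0,0.9],[0,0,0],76],
])

```text
time_s: 38.05
position: [402.1, -234.4, 170.8]
orientation: [3.141, -0.019, 0.003]
ft_force: [-0.3, 0.7, 0.0]
width: 75.8
grasp_force: 0.0
```

Call:
send_rows([
  [[0,0,0.9],[0,0,0],76],
  [[0,0,0.9],[0,0,0],76],
  [[0,0,0.9],[0,0,0],76],
  [[0,0,0.9],[0,0,0],76],
  [[0,0,0.9],[0,0,0],76],
])

```text
time_s: 38.47
position: [402.2, -234.8, 57.7]
orientation: [-3.141, 0.021, -0.002]
ft_force: [0.2, 0.3, 0.4]
width: 75.6
grasp_force: 0.0
```

Call:
send_rows([
  [[0,0,0.8],[0,0,0],76],
  [[0,0,0.3],[0,0,0],76],
  [[0,0,0],[0,0,0],76],
  [[0,0,0],[0,0,0],76],
])

```text
time_s: 38.8
position: [401.6, -235.3, 31.4]
orientation: [-3.141, 0.022, 0.0]
ft_force: [-0.1, -0.0, -0.4]
width: 75.7
grasp_force: 0.0
```

Call:
send_rows([
  [[0,0,0],[0,0,0],50],
  [[0,0,0],[0,0,0],50],
  [[0,0,0],[0,0,0],50],
  [[0,0,0],[0,0,0],50],
  [[0,0,0],[0,0,0],50],
], grip_force=28)

```text
time_s: 39.22
position: [401.8, -235.7, 32.2]
orientation: [3.141, -0.024, 0.003]
ft_force: [0.4, 1.5, 6.9]
width: 59.3
grasp_force: 28.0
```

Call:
send_rows([
  [[0,0,-0.5],[0,0,0],50],
  [[0,0,-0.7],[0,0,0],50],
  [[0,0,-0.9],[0,0,0],50],
  [[0,0,-0.9],[0,0,0],50],
  [[0,0,-0.9],[0,0,0],50],
])

```text
time_s: 39.63
position: [400.7, -235.9, 129.8]
orientation: [3.141, -0.025, -0.001]
ft_force: [-0.8, -0.7, -2.8]
width: 59.5
grasp_force: 28.0
```

Call:
send_rows([
  [[0,0,-0.9],[0,0,0],50],
  [[0,0,-0.9],[0,0,0],50],
  [[0,0,-0.7],[0,0,0],50],
  [[0,0,0],[0,0,0],50],
  [[0,0,0],[0,0,0],50],
])

```text
time_s: 40.05
position: [401.2, -236.1, 191.7]
orientation: [3.141, -0.025, 0.002]
ft_force: [-0.0, 1.0, -3.0]
width: 59.7
grasp_force: 28.0
```

Call:
send_rows([
  [[0.6,-0.6,0],[0,0,0],50],
  [[0.88,-0.98,0],[0,0,0],50],
  [[0.88,-0.98,0],[0,0,0],50],
  [[0.88,-0.98,0],[0,0,0],50],
  [[0.88,-0.98,0],[0,0,0],50],
])

```text
time_s: 40.47
position: [505.5, -123.1, 189.3]
orientation: [-3.141, 0.025, 0.006]
ft_force: [0.8, -0.4, -3.1]
width: 59.6
grasp_force: 28.0
```

Call:
send_rows([
  [[0.88,-0.98,0],[0,0,0],50],
  [[0.88,-0.98,0],[0,0,0],50],
  [[0.88,-0.98,0],[0,0,0],50],
  [[0.88,-0.98,0],[0,0,0],50],
  [[0.88,-0.98,0],[0,0,0],50],
])

```text
time_s: 40.88
position: [617.2, -2.4, 188.7]
orientation: [3.141, -0.024, -0.007]
ft_force: [1.0, -0.8, -2.4]
width: 59.1
grasp_force: 28.0
```

Call:
send_rows([
  [[0.88,-0.98,0],[0,0,0],50],
  [[0.88,-0.98,0],[0,0,0],50],
  [[0.88,-0.98,0],[0,0,0],50],
  [[0.26,-0.42,0],[0,0,0],50],
  [[0,0,0],[0,0,0],50],
])

```text
time_s: 41.3
position: [691.6, 84.8, 187.7]
orientation: [-3.139, 0.015, 0.004]
ft_force: [-0.2, 0.7, -3.2]
width: 59.3
grasp_force: 28.0
```

Call:
send_rows([
  [[0,0,0],[0,0,0],50],
  [[0,0,0.5],[0,0,0],50],
  [[0,0,0.8],[0,0,0],50],
  [[0,0,0.8],[0,0,0],50],
  [[0,0,0.8],[0,0,0],50],
])

```text
time_s: 41.72
position: [690.2, 76.6, 116.7]
orientation: [3.14, -0.028, -0.003]
ft_force: [-0.7, 0.9, -3.1]
width: 59.3
grasp_force: 28.0
```

Call:
send_rows([
  [[0,0,0.5],[0,0,0],50],
  [[0,0,0.2],[0,0,0],50],
  [[0,0,0],[0,0,0],50],
  [[0,0,0],[0,0,0],50],
  [[0,0,0],[0,0,0],50],
])

```text
time_s: 42.13
position: [692.6, 79.0, 102.5]
orientation: [-3.141, 0.025, -0.004]
ft_force: [0.1, 0.1, -3.4]
width: 59.8
grasp_force: 28.0
```

Call:
send_rows([
  [[0,0,0.1],[0,0,0],50],
  [[0,0,0.1],[0,0,0],50],
  [[0,0,0.06],[0,0,0],50],
  [[0,0,0],[0,0,0],50],
  [[0,0,0],[0,0,0],50],
])

```text
time_s: 42.55
position: [691.8, 79.3, 95.4]
orientation: [-3.141, 0.024, -0.001]
ft_force: [-1.3, -0.5, 1.4]
width: 59.5
grasp_force: 28.0
```

Call:
send_rows([
  [[0,0,0.04],[0,0,0],50],
  [[0,0,0],[0,0,0],50],
  [[0,0,0],[0,0,0],50],
])

```text
time_s: 42.8
position: [691.8, 79.3, 95.3]
orientation: [-3.141, 0.024, -0.001]
ft_force: [-3.6, 0.8, 7.3]
width: 59.5
grasp_force: 28.0
```

Call:
send_rows([
  [[0,0,0],[0,0,0],65],
  [[0,0,0],[0,0,0],76],
  [[0,0,0],[0,0,0],76],
  [[0,0,-0.4],[0,0,0],76],
  [[0,0,-0.8],[0,0,0],76],
])

```text
time_s: 43.22
position: [689.6, 79.0, 121.8]
orientation: [3.141, -0.024, -0.008]
ft_force: [-0.3, 0.1, -0.4]
width: 76.1
grasp_force: 0.0
```

Call:
send_rows([
  [[0,0,-0.9],[0,0,0],76],
  [[0,0,-0.9],[0,0,0],76],
  [[0,0,-0.9],[0,0,0],76],
  [[-0.55,1,-0.1],[0,0,0],76],
  [[-0.55,1,0],[0,0,0],76],
])

```text
time_s: 43.63
position: [665.1, 31.7, 196.5]
orientation: [-3.14, 0.018, -0.01]
ft_force: [0.9, -0.8, -0.8]
width: 76.3
grasp_force: 0.0
```

Call:
send_rows([
  [[-0.55,1,0],[0,0,0],76],
  [[-0.55,1,0],[0,0,0],76],
  [[-0.55,1,0],[0,0,0],76],
  [[-0.55,1,0],[0,0,0],76],
  [[-0.55,1,0],[0,0,0],76],
])

```text
time_s: 44.05
position: [592.2, -95.5, 194.5]
orientation: [3.141, -0.024, 0.002]
ft_force: [0.3, 0.3, -0.6]
width: 75.7
grasp_force: 0.0
```

Call:
send_rows([
  [[-0.55,1,0],[0,0,0],76],
  [[-0.55,1,0],[0,0,0],76],
  [[-0.55,1,0],[0,0,0],76],
  [[-0.55,1,0],[0,0,0],76],
  [[-0.5,0.96,0],[0,0,0],76],
])

```text
time_s: 44.47
position: [522.5, -218.8, 194.4]
orientation: [3.141, -0.025, 0.001]
ft_force: [-0.0, -0.0, -0.5]
width: 75.8
grasp_force: 0.0
```

Call:
send_rows([
  [[0,0,0],[0,0,0],76],
  [[0,0,0],[0,0,0],76],
  [[0,0,0],[0,0,0],76],
])

```text
time_s: 44.72
position: [524.0, -216.6, 194.2]
orientation: [-3.141, 0.023, -0.002]
ft_force: [-0.1, 0.1, 1.4]
width: 75.8
grasp_force: 0.0
```

```bash
cat > jars.py <<'E'
from h import *
np.set_printoptions(suppress=True,precision=1)
import sys
C,t=snap("wrist",sys.argv[1]); s=env.state(); M=R.from_rotvec(s["orientation"]).as_matrix(); print(s["position"],np.degrees(np.arctan2(M[1,0],M[0,0])))
g=cv2.medianBlur(cv2.cvtColor(t,cv2.COLOR_BGR2GRAY),5); c=cv2.HoughCircles(g,cv2.HOUGH_GRADIENT,1,60,param1=100,param2=25,minRadius=34,maxRadius=75)
if c is not None: print("wrist",[(x,y,r,pix2w(C,[(x,y)],72)[0,:2].round(1)) for x,y,r in c[0]])
C2,t=snap("top","t"+sys.argv[1]); gt=cv2.cvtColor(t,cv2.COLOR_BGR2GRAY)
def hough(z,x0,x1,y0,y1):
    c=cv2.HoughCircles(cv2.resize(cv2.medianBlur(gt,3)[y0:y1,x0:x1],None,fx=4,fy=4),cv2.HOUGH_GRADIENT,1,70,param1=100,param2=20,minRadius=36,maxRadius=52)
    if c is None: return
    c=c[0]; uv=(c[:,:2]+.5)/4-.5+[x0,y0]; print(np.c_[uv,pix2w(C2,uv,z)[:,:2]])
print("table jars z72");hough(72,330,480,180,345); print("on board z135");hough(135,245,335,195,290)
E
python3 jars.py w11.png
```

```text
[ 524.3 -215.9  194.1] -0.771309383301108
wrist [(np.float32(277.5), np.float32(34.5), np.float32(49.2), array([ 645.5, -191.5])), (np.float32(431.5), np.float32(36.5), np.float32(47.7), array([ 643.1, -282.3])), (np.float32(502.5), np.float32(204.5), np.float32(39.6), array([ 540.6, -336.9])), (np.float32(324.5), np.float32(207.5), np.float32(35.7), array([ 540.3, -217.8]))]
table jars z72
[[ 436.2  264.2  530.5 -377.8]
 [ 367.   225.5  643.1 -190.3]]
on board z135
[[268.8 204.5 690.3  78.8]]
```

```bash
cat > fit.py <<'E'
from h import *
import sys
from scipy.ndimage import map_coordinates
A=np.linspace(0,2*np.pi,90,endpoint=False)
def lidfit(C,im,x0,y0,z=72,rng=45,r=30,sc=1.0):
    g=cv2.GaussianBlur(cv2.cvtColor(im,cv2.COLOR_BGR2GRAY),(0,0),sc).astype(float)
    best=[]
    def score(x,y):
        f=lambda rr:map_coordinates(g,w2pix(C,np.c_[x+rr*np.cos(A),y+rr*np.sin(A),np.full(90,z)]).T[::-1],order=1,mode="nearest")
        d=f(r-2.2)-f(r+2.2)
        return np.mean(np.clip(np.abs(d),0,40))
    def search(cx,cy,w,st):
        G=[(score(x,y),x,y) for x in np.arange(cx-w,cx+w+.1,st) for y in np.arange(cy-w,cy+w+.1,st)]
        return max(G)
    b=search(x0,y0,rng,3); b=search(b[1],b[2],3,.75)
    return [round(float(q),1) for q in b]
E
python3 - <<'E'
from fit import *
# validate on earlier pictures
K,D,_=cam("wrist"); H=env.get_calibration("wrist")["hand_eye"]
def C_(pos,ori):
    T=np.eye(4);T[:3,:3]=R.from_rotvec(ori).as_matrix();T[:3,3]=pos; return (K,D,T@H)
w10=C_([427.3,-281.8,251],[-3.14,.02,0]); im=cv2.imread("pics/w10.png")
for p in [(523,-217),(523,-358),(402,-234),(410,-340)]: print("w10",p,lidfit(w10,im,*p,rng=20))
w11=cam("wrist"); im=cv2.imread("pics/w11.png")
for p in [(523,-217),(523,-358)]: print("w11",p,lidfit(w11,im,*p), w2pix(w11,[(*p,72)]))
C=cam("top")
for f in ("t9.png","tw11.png"):
    im=cv2.imread("pics/"+f)
    for p in [(521,-217),(521,-358),(400,-234),(407,-340)]: print(f,p,lidfit(C,im,*p,sc=.6))
E
```

```text
w10 (523, -217) [35.0, 522.5, -218.2]
w10 (523, -358) [34.0, 522.5, -354.0]
w10 (402, -234) [22.0, 401.5, -234.5]
w10 (410, -340) [19.6, 408.8, -339.8]
w11 (523, -217) [24.4, 523.8, -216.2] [[325.122815   232.55454777]]
w11 (523, -358) [26.2, 528.2, -362.5] [[531.80967277 230.10106078]]
t9.png (521, -217) [34.9, 521.0, -217.8]
t9.png (521, -358) [31.1, 521.8, -355.8]
t9.png (400, -234) [34.4, 399.2, -233.2]
t9.png (407, -340) [33.6, 406.2, -339.2]
tw11.png (521, -217) [19.4, 513.5, -180.2]
tw11.png (521, -358) [29.3, 530.8, -378.2]
tw11.png (400, -234) [9.4, 352.0, -281.2]
tw11.png (407, -340) [25.5, 406.2, -340.0]
```

Lid fitting works. Jar B has been knocked to about (531,-378); jar A is where I expect it, right under the tool. I'll pick A now.

Call:
send_rows([
  [[0,0,0.7],[0,0,0],76],
  [[0,0,0.9],[0,0,0],76],
  [[0,0,0.9],[0,0,0],76],
  [[0,0,0.9],[0,0,0],76],
  [[0,0,0.9],[0,0,0],76],
])

```text
time_s: 45.23
position: [524.3, -215.6, 85.3]
orientation: [-3.141, 0.02, -0.002]
ft_force: [-0.0, 0.3, -0.1]
width: 75.9
grasp_force: 0.0
```

Call:
send_rows([
  [[0,0,0.9],[0,0,0],76],
  [[0,0,0.8],[0,0,0],76],
  [[0,0,0.4],[0,0,0],76],
  [[0,0,0],[0,0,0],76],
  [[0,0,0],[0,0,0],76],
])

```text
time_s: 45.65
position: [523.7, -216.5, 33.8]
orientation: [-3.141, 0.022, 0.0]
ft_force: [0.4, 0.2, -0.5]
width: 75.9
grasp_force: 0.0
```

Call:
send_rows([
  [[0,0,0],[0,0,0],50],
  [[0,0,0],[0,0,0],50],
  [[0,0,0],[0,0,0],50],
  [[0,0,0],[0,0,0],50],
  [[0,0,0],[0,0,0],50],
])

```text
time_s: 46.07
position: [524.2, -217.6, 34.9]
orientation: [3.141, -0.024, 0.004]
ft_force: [0.4, 0.2, 6.1]
width: 59.1
grasp_force: 28.0
```

Call:
send_rows([
  [[0,0,-0.5],[0,0,0],50],
  [[0,0,-0.7],[0,0,0],50],
  [[0,0,-0.9],[0,0,0],50],
  [[0,0,-0.9],[0,0,0],50],
  [[0,0,-0.9],[0,0,0],50],
])

```text
time_s: 46.48
position: [522.4, -217.0, 132.5]
orientation: [-3.141, 0.024, 0.002]
ft_force: [0.9, -0.8, -3.6]
width: 59.2
grasp_force: 28.0
```

Call:
send_rows([
  [[0,0,-0.9],[0,0,0],50],
  [[0,0,-0.9],[0,0,0],50],
  [[0,0,-0.7],[0,0,0],50],
  [[0,0,0],[0,0,0],50],
  [[0,0,0],[0,0,0],50],
])

```text
time_s: 46.9
position: [523.2, -217.3, 194.5]
orientation: [3.141, -0.024, 0.002]
ft_force: [0.2, -0.0, -3.8]
width: 59.1
grasp_force: 28.0
```

Call:
send_rows([
  [[0.5,-0.63,0],[0,0,0],50],
  [[0.73,-0.92,0],[0,0,0],50],
  [[0.73,-0.92,0],[0,0,0],50],
  [[0.73,-0.92,0],[0,0,0],50],
  [[0.73,-0.92,0],[0,0,0],50],
])

```text
time_s: 47.32
position: [609.6, -109.5, 191.6]
orientation: [-3.141, 0.024, 0.007]
ft_force: [0.5, -0.3, -3.0]
width: 59.5
grasp_force: 28.0
```

Call:
send_rows([
  [[0.73,-0.92,0],[0,0,0],50],
  [[0.73,-0.92,0],[0,0,0],50],
  [[0.73,-0.92,0],[0,0,0],50],
  [[0.73,-0.92,0],[0,0,0],50],
  [[0.22,-0.28,0],[0,0,0],50],
])

```text
time_s: 47.73
position: [691.5, -6.2, 191.1]
orientation: [-3.137, 0.015, 0.002]
ft_force: [1.0, 0.8, -2.7]
width: 59.4
grasp_force: 28.0
```

Call:
send_rows([
  [[0,0,0],[0,0,0],50],
  [[0,0,0.5],[0,0,0],50],
  [[0,0,0.8],[0,0,0],50],
  [[0,0,0.8],[0,0,0],50],
  [[0,0,0.8],[0,0,0],50],
])

```text
time_s: 48.15
position: [688.2, -16.4, 119.0]
orientation: [3.139, -0.029, -0.005]
ft_force: [0.8, -1.0, -1.9]
width: 59.2
grasp_force: 28.0
```

Call:
send_rows([
  [[0,0,0.5],[0,0,0],50],
  [[0,0,0.2],[0,0,0],50],
  [[0,0,0],[0,0,0],50],
  [[0,0,0],[0,0,0],50],
  [[0,0,0],[0,0,0],50],
])

```text
time_s: 48.57
position: [691.3, -13.5, 105.0]
orientation: [3.141, -0.025, 0.004]
ft_force: [-0.6, -1.5, -2.1]
width: 59.3
grasp_force: 28.0
```

Call:
send_rows([
  [[0,0,0.1],[0,0,0],50],
  [[0,0,0.08],[0,0,0],50],
  [[0,0,0.06],[0,0,0],50],
  [[0,0,0],[0,0,0],50],
  [[0,0,0],[0,0,0],50],
])

```text
time_s: 48.98
position: [690.6, -12.9, 98.1]
orientation: [3.141, -0.024, 0.001]
ft_force: [-0.5, -0.7, -0.6]
width: 59.2
grasp_force: 28.0
```

Call:
send_rows([
  [[0,0,0.04],[0,0,0],50],
  [[0,0,0],[0,0,0],50],
  [[0,0,0],[0,0,0],65],
  [[0,0,0],[0,0,0],76],
  [[0,0,0],[0,0,0],76],
])

```text
time_s: 49.4
position: [690.8, -13.1, 96.9]
orientation: [3.141, -0.024, 0.001]
ft_force: [-0.0, 0.0, -0.0]
width: 75.3
grasp_force: 0.0
```

Call:
send_rows([
  [[0,0,-0.4],[0,0,0],76],
  [[0,0,-0.8],[0,0,0],76],
  [[0,0,-0.9],[0,0,0],76],
  [[0,0,-0.9],[0,0,0],76],
  [[0,0,-0.9],[0,0,0],76],
])

```text
time_s: 49.82
position: [690.5, -13.1, 195.9]
orientation: [3.141, -0.024, 0.001]
ft_force: [0.7, -0.5, -0.4]
width: 75.8
grasp_force: 0.0
```

Call:
send_rows([
  [[-0.79,0.95,0],[0,0,0],76],
  [[-0.79,0.95,0],[0,0,0],76],
  [[-0.79,0.95,0],[0,0,0],76],
  [[-0.79,0.95,0],[0,0,0],76],
  [[-0.79,0.95,0],[0,0,0],76],
])

```text
time_s: 50.23
position: [589.1, -131.3, 195.1]
orientation: [3.141, -0.024, 0.002]
ft_force: [0.6, -0.7, -0.5]
width: 76.0
grasp_force: 0.0
```

Call:
send_rows([
  [[-0.79,0.95,0],[0,0,0],76],
  [[-0.79,0.95,0],[0,0,0],76],
  [[-0.79,0.95,0],[0,0,0],76],
  [[-0.79,0.95,0],[0,0,0],76],
  [[-0.79,0.95,0],[0,0,0],76],
])

```text
time_s: 50.65
position: [488.6, -248.7, 195.1]
orientation: [3.141, -0.024, 0.002]
ft_force: [-1.0, 0.0, 0.7]
width: 76.2
grasp_force: 0.0
```

Call:
send_rows([
  [[-0.79,0.95,0],[0,0,0],76],
  [[-0.79,0.95,0],[0,0,0],76],
  [[-0.79,0.95,0],[0,0,0],76],
  [[-0.79,0.92,0],[0,0,0],76],
  [[0,0,0],[0,0,0],76],
])

```text
time_s: 51.07
position: [403.2, -346.9, 194.9]
orientation: [3.137, -0.041, -0.005]
ft_force: [0.0, 0.3, 0.7]
width: 76.3
grasp_force: 0.0
```

Call:
send_rows([
  [[0,0,0],[0,0,0],76],
  [[0,0,0],[0,0,0],76],
  [[0,0,0],[0,0,0],76],
])

```text
time_s: 51.32
position: [410.4, -339.3, 194.6]
orientation: [-3.141, 0.02, -0.002]
ft_force: [0.8, -0.0, 0.1]
width: 76.2
grasp_force: 0.0
```

```bash
cat > look.py <<'E'
from fit import *
import ast
n=sys.argv[1]; s=env.state(); M=R.from_rotvec(s["orientation"]).as_matrix(); print(s["position"].round(1),np.degrees(np.arctan2(M[1,0],M[0,0])).round(2))
W,iw=snap("wrist","w%s.png"%n); T,it=snap("top","t%s.png"%n)
for p in ast.literal_eval(sys.argv[2]):
    z=p[2] if len(p)>2 else 72
    print(p,"wrist",lidfit(W,iw,p[0],p[1],z,30),"top",lidfit(T,it,p[0]-2,p[1],z,30,sc=.6))
E
python3 look.py 12 "[(409,-340),(531,-378),(691,79,135),(690,-13,135)]"
```

```text
[ 410.4 -339.3  194.6] -0.74
(409, -340) wrist [22.5, 408.2, -340.0] top [15.7, 423.5, -307.0]
(531, -378) wrist [27.7, 533.2, -379.5] top [33.2, 531.2, -380.2]
(691, 79, 135) wrist [0.0, 664.0, 58.0] top [29.1, 692.0, 82.0]
(690, -13, 135) wrist [0.0, 705.0, 11.0] top [31.8, 688.0, -13.8]
```

Call:
send_rows([
  [[-0.05,0.02,0.7],[0,0,0],76],
  [[0,0,0.9],[0,0,0],76],
  [[0,0,0.9],[0,0,0],76],
  [[0,0,0.9],[0,0,0],76],
  [[0,0,0.9],[0,0,0],76],
])

```text
time_s: 51.83
position: [408.7, -340.1, 85.9]
orientation: [3.141, -0.021, 0.001]
ft_force: [-0.5, -1.3, 1.1]
width: 76.0
grasp_force: 0.0
```

Call:
send_rows([
  [[0,0,0.9],[0,0,0],76],
  [[0,0,0.8],[0,0,0],76],
  [[0,0,0.4],[0,0,0],76],
  [[0,0,0],[0,0,0],76],
  [[0,0,0],[0,0,0],76],
])

```text
time_s: 52.25
position: [408.0, -340.5, 34.3]
orientation: [-3.141, 0.023, 0.0]
ft_force: [-0.3, -0.5, 0.2]
width: 76.1
grasp_force: 0.0
```

Call:
send_rows([
  [[0,0,0],[0,0,0],50],
  [[0,0,0],[0,0,0],50],
  [[0,0,0],[0,0,0],50],
  [[0,0,0],[0,0,0],50],
  [[0,0,0],[0,0,0],50],
])

```text
time_s: 52.67
position: [408.2, -341.3, 35.3]
orientation: [3.14, -0.024, 0.003]
ft_force: [0.1, 1.6, 6.4]
width: 59.5
grasp_force: 28.0
```

Call:
send_rows([
  [[0,0,-0.5],[0,0,0],50],
  [[0,0,-0.7],[0,0,0],50],
  [[0,0,-0.9],[0,0,0],50],
  [[0,0,-0.9],[0,0,0],50],
  [[0,0,-0.9],[0,0,0],50],
])

```text
time_s: 53.08
position: [407.0, -340.7, 132.6]
orientation: [-3.141, 0.024, 0.001]
ft_force: [-0.3, -0.0, -2.3]
width: 59.2
grasp_force: 28.0
```

Call:
send_rows([
  [[0,0,-0.9],[0,0,0],50],
  [[0,0,-0.9],[0,0,0],50],
  [[0,0,-0.7],[0,0,0],50],
  [[0,0,0],[0,0,0],50],
  [[0,0,0],[0,0,0],50],
])

```text
time_s: 53.5
position: [407.6, -341.1, 194.6]
orientation: [3.141, -0.025, 0.002]
ft_force: [0.2, -0.3, -2.6]
width: 59.3
grasp_force: 28.0
```

Call:
send_rows([
  [[0.32,-0.62,0],[0,0,0],50],
  [[0.48,-0.96,0],[0,0,0],50],
  [[0.48,-0.96,0],[0,0,0],50],
  [[0.48,-0.96,0],[0,0,0],50],
  [[0.48,-0.96,0],[0,0,0],50],
])

```text
time_s: 53.92
position: [464.4, -228.8, 192.3]
orientation: [-3.14, 0.025, 0.005]
ft_force: [0.5, 0.2, -2.1]
width: 59.3
grasp_force: 28.0
```

Call:
send_rows([
  [[0.48,-0.96,0],[0,0,0],50],
  [[0.48,-0.96,0],[0,0,0],50],
  [[0.48,-0.96,0],[0,0,0],50],
  [[0.48,-0.96,0],[0,0,0],50],
  [[0.48,-0.96,0],[0,0,0],50],
])

```text
time_s: 54.33
position: [526.2, -109.9, 192.2]
orientation: [-3.141, 0.024, 0.006]
ft_force: [0.1, 0.2, -2.5]
width: 59.3
grasp_force: 28.0
```

Call:
send_rows([
  [[0.48,-0.96,0],[0,0,0],50],
  [[0.48,-0.96,0],[0,0,0],50],
  [[0.48,-0.96,0],[0,0,0],50],
  [[0.48,-0.96,0],[0,0,0],50],
  [[0.48,-0.96,0],[0,0,0],50],
])

```text
time_s: 54.75
position: [588.0, 8.9, 191.9]
orientation: [3.141, -0.024, -0.007]
ft_force: [-0.4, -0.8, -3.4]
width: 59.5
grasp_force: 28.0
```

Call:
send_rows([
  [[0.48,-0.96,0],[0,0,0],50],
  [[0.46,-0.96,0],[0,0,0],50],
  [[0.48,-0.99,0],[0,0,0],50],
  [[0,0,0],[0,0,0],50],
  [[0,0,0],[0,0,0],50],
])

```text
time_s: 55.17
position: [624.5, 82.4, 191.7]
orientation: [-3.141, 0.018, 0.006]
ft_force: [-1.0, -0.8, -3.8]
width: 59.5
grasp_force: 28.0
```

Call:
send_rows([
  [[0,0,0],[0,0,0],50],
  [[0,0,0],[0,0,0],50],
])

```text
time_s: 55.33
position: [624.5, 77.9, 193.0]
orientation: [3.139, -0.027, -0.004]
ft_force: [-0.4, 0.3, -2.8]
width: 59.8
grasp_force: 28.0
```

Call:
send_rows([
  [[0,0,0],[0,0,0],50],
  [[0,0,0.5],[0,0,0],50],
  [[0,0,0.8],[0,0,0],50],
  [[0,0,0.8],[0,0,0],50],
  [[0,0,0.8],[0,0,0],50],
])

```text
time_s: 55.75
position: [625.6, 78.7, 121.2]
orientation: [3.141, -0.027, 0.001]
ft_force: [-0.5, -0.3, -3.0]
width: 59.3
grasp_force: 28.0
```

Call:
send_rows([
  [[0,0,0.5],[0,0,0],50],
  [[0,0,0.2],[0,0,0],50],
  [[0,0,0],[0,0,0],50],
  [[0,0,0],[0,0,0],50],
  [[0,0,0],[0,0,0],50],
])

```text
time_s: 56.17
position: [626.6, 79.9, 105.4]
orientation: [-3.141, 0.025, -0.004]
ft_force: [0.4, -0.8, -3.5]
width: 59.4
grasp_force: 28.0
```

Call:
send_rows([
  [[0,0,0.1],[0,0,0],50],
  [[0,0,0.08],[0,0,0],50],
  [[0,0,0.06],[0,0,0],50],
  [[0,0,0],[0,0,0],50],
  [[0,0,0],[0,0,0],50],
])

```text
time_s: 56.58
position: [625.7, 80.0, 98.5]
orientation: [3.141, -0.024, 0.001]
ft_force: [-0.1, 0.1, -1.1]
width: 59.5
grasp_force: 28.0
```

Call:
send_rows([
  [[0,0,0.04],[0,0,0],50],
  [[0,0,0],[0,0,0],50],
  [[0,0,0],[0,0,0],65],
  [[0,0,0],[0,0,0],76],
  [[0,0,0],[0,0,0],76],
])

```text
time_s: 57.0
position: [625.9, 80.0, 97.4]
orientation: [-3.141, 0.024, -0.001]
ft_force: [0.7, -0.7, -0.3]
width: 75.1
grasp_force: 0.0
```

Call:
send_rows([
  [[0,0,-0.4],[0,0,0],76],
  [[0,0,-0.8],[0,0,0],76],
  [[0,0,-0.9],[0,0,0],76],
  [[0,0,-0.9],[0,0,0],76],
  [[0,0,-0.9],[0,0,0],76],
])

```text
time_s: 57.42
position: [625.6, 79.9, 196.3]
orientation: [3.141, -0.024, 0.0]
ft_force: [0.0, -0.7, 1.4]
width: 76.2
grasp_force: 0.0
```

Call:
send_rows([
  [[-0.18,0.97,0],[0,0,0],76],
  [[-0.18,0.97,0],[0,0,0],76],
  [[-0.18,0.97,0],[0,0,0],76],
  [[-0.18,0.97,0],[0,0,0],76],
  [[-0.18,0.97,0],[0,0,0],76],
])

```text
time_s: 57.83
position: [601.1, -42.1, 195.5]
orientation: [3.141, -0.024, 0.001]
ft_force: [-0.8, 0.6, -0.8]
width: 76.0
grasp_force: 0.0
```

Call:
send_rows([
  [[-0.18,0.97,0],[0,0,0],76],
  [[-0.18,0.97,0],[0,0,0],76],
  [[-0.18,0.97,0],[0,0,0],76],
  [[-0.18,0.97,0],[0,0,0],76],
  [[-0.18,0.97,0],[0,0,0],76],
])

```text
time_s: 58.25
position: [576.7, -163.1, 195.5]
orientation: [3.141, -0.024, 0.001]
ft_force: [-0.3, 1.0, 0.5]
width: 75.9
grasp_force: 0.0
```

Call:
send_rows([
  [[-0.18,0.97,0],[0,0,0],76],
  [[-0.18,0.97,0],[0,0,0],76],
  [[-0.18,0.97,0],[0,0,0],76],
  [[-0.18,0.97,0],[0,0,0],76],
  [[-0.18,0.97,0],[0,0,0],76],
])

```text
time_s: 58.67
position: [552.2, -284.1, 195.5]
orientation: [3.141, -0.024, 0.001]
ft_force: [0.4, -0.7, -0.4]
width: 76.0
grasp_force: 0.0
```

Call:
send_rows([
  [[-0.18,0.97,0],[0,0,0],76],
  [[-0.18,0.97,0],[0,0,0],76],
  [[-0.18,0.97,0],[0,0,0],76],
  [[-0.18,0.97,0],[0,0,0],76],
  [[0,0,0],[0,0,0],76],
])

```text
time_s: 59.08
position: [529.9, -386.9, 195.4]
orientation: [3.135, -0.037, -0.002]
ft_force: [0.2, -0.6, -0.2]
width: 76.4
grasp_force: 0.0
```

Call:
send_rows([
  [[0,0,0],[0,0,0],76],
  [[0,0,0],[0,0,0],76],
  [[0,0,0],[0,0,0],76],
])

```text
time_s: 59.33
position: [533.9, -377.4, 195.0]
orientation: [-3.14, 0.02, -0.001]
ft_force: [-0.1, 0.3, -0.1]
width: 75.8
grasp_force: 0.0
```

```bash
python3 look.py 13 "[(533,-380),(691,79,135),(690,-13,135),(625,80,135)]"
```

```text
[ 533.9 -377.4  195. ] -0.74
(533, -380) wrist [24.0, 534.5, -380.0] top [22.0, 519.8, -369.5]
(691, 79, 135) wrist [7.1, 697.0, 91.8] top [29.3, 692.0, 82.0]
(690, -13, 135) wrist [7.0, 693.0, -46.0] top [31.7, 688.0, -13.8]
(625, 80, 135) wrist [11.4, 640.0, 47.8] top [39.0, 623.8, 79.2]
```

Call:
send_rows([
  [[0,0.06,0.7],[0,0,0],76],
  [[0,0,0.9],[0,0,0],76],
  [[0,0,0.9],[0,0,0],76],
  [[0,0,0.9],[0,0,0],76],
  [[0,0,0.9],[0,0,0],76],
])

```text
time_s: 59.85
position: [533.6, -379.8, 86.5]
orientation: [-3.141, 0.022, -0.001]
ft_force: [-0.3, -0.3, -0.4]
width: 75.8
grasp_force: 0.0
```

Call:
send_rows([
  [[0,0,0.9],[0,0,0],76],
  [[0,0,0.8],[0,0,0],76],
  [[0,0,0.4],[0,0,0],76],
  [[0,0,0],[0,0,0],76],
  [[0,0,0],[0,0,0],76],
])

```text
time_s: 60.27
position: [533.4, -380.5, 34.9]
orientation: [-3.141, 0.023, -0.0]
ft_force: [0.1, -0.8, -0.4]
width: 76.1
grasp_force: 0.0
```

Call:
send_rows([
  [[0,0,0],[0,0,0],50],
  [[0,0,0],[0,0,0],50],
  [[0,0,0],[0,0,0],50],
  [[0,0,0],[0,0,0],50],
  [[0,0,0],[0,0,0],50],
])

```text
time_s: 60.68
position: [533.8, -381.3, 36.2]
orientation: [3.141, -0.024, 0.003]
ft_force: [-0.7, 1.4, 5.6]
width: 59.4
grasp_force: 28.0
```

Call:
send_rows([
  [[0,0,-0.5],[0,0,0],50],
  [[0,0,-0.7],[0,0,0],50],
  [[0,0,-0.9],[0,0,0],50],
  [[0,0,-0.9],[0,0,0],50],
  [[0,0,-0.9],[0,0,0],50],
])

```text
time_s: 61.1
position: [532.3, -380.7, 133.5]
orientation: [-3.141, 0.024, 0.002]
ft_force: [-0.5, -0.5, -2.6]
width: 59.5
grasp_force: 28.0
```

Call:
send_rows([
  [[0,0,-0.9],[0,0,0],50],
  [[0,0,-0.9],[0,0,0],50],
  [[0,0,-0.7],[0,0,0],50],
  [[0,0,0],[0,0,0],50],
  [[0,0,0],[0,0,0],50],
])

```text
time_s: 61.52
position: [533.0, -381.1, 195.5]
orientation: [3.141, -0.024, 0.002]
ft_force: [-0.4, -0.0, -3.2]
width: 59.2
grasp_force: 28.0
```

Call:
send_rows([
  [[0.15,-0.6,0],[0,0,0],50],
  [[0.22,-0.95,0],[0,0,0],50],
  [[0.22,-0.95,0],[0,0,0],50],
  [[0.22,-0.95,0],[0,0,0],50],
  [[0.22,-0.95,0],[0,0,0],50],
])

```text
time_s: 61.93
position: [559.6, -268.0, 192.7]
orientation: [-3.139, 0.023, 0.005]
ft_force: [0.5, 0.2, -2.1]
width: 59.2
grasp_force: 28.0
```

Call:
send_rows([
  [[0.22,-0.95,0],[0,0,0],50],
  [[0.22,-0.95,0],[0,0,0],50],
  [[0.22,-0.95,0],[0,0,0],50],
  [[0.22,-0.95,0],[0,0,0],50],
  [[0.22,-0.95,0],[0,0,0],50],
])

```text
time_s: 62.35
position: [588.6, -149.9, 192.8]
orientation: [-3.14, 0.022, 0.006]
ft_force: [0.8, 0.0, -2.2]
width: 59.7
grasp_force: 28.0
```

Call:
send_rows([
  [[0.22,-0.95,0],[0,0,0],50],
  [[0.22,-0.95,0],[0,0,0],50],
  [[0.22,-0.95,0],[0,0,0],50],
  [[0.22,-0.95,0],[0,0,0],50],
  [[0.22,-0.95,0],[0,0,0],50],
])

```text
time_s: 62.77
position: [617.5, -31.8, 192.8]
orientation: [-3.141, 0.022, 0.007]
ft_force: [-0.0, 0.1, -3.0]
width: 59.1
grasp_force: 28.0
```

Call:
send_rows([
  [[0.2,-0.9,0],[0,0,0],50],
  [[0,0,0],[0,0,0],50],
  [[0,0,0],[0,0,0],50],
  [[0,0,0],[0,0,0],50],
])

```text
time_s: 63.1
position: [623.0, -12.2, 193.3]
orientation: [3.141, -0.023, -0.005]
ft_force: [-0.6, -0.1, -2.2]
width: 59.5
grasp_force: 28.0
```

Call:
send_rows([
  [[0,0,0],[0,0,0],50],
  [[0,0,0.5],[0,0,0],50],
  [[0,0,0.8],[0,0,0],50],
  [[0,0,0.6],[0,0,0],50],
  [[0,0,0],[0,0,0],50],
])

```text
time_s: 63.52
position: [621.6, -13.8, 144.1]
orientation: [3.141, -0.027, -0.011]
ft_force: [-1.1, -0.1, -3.4]
width: 59.2
grasp_force: 28.0
```

Call:
send_rows([
  [[0.02,0,0.7],[0,0,0],50],
  [[0,0,0.5],[0,0,0],50],
  [[0,0,0.3],[0,0,0],50],
  [[0,0,0.2],[0,0,0],50],
  [[0,0,0],[0,0,0],50],
])

```text
time_s: 63.93
position: [624.2, -12.5, 103.9]
orientation: [3.141, -0.025, -0.003]
ft_force: [0.6, 0.4, -2.8]
width: 59.3
grasp_force: 28.0
```

Call:
send_rows([
  [[0,0,0],[0,0,0],50],
  [[0,0,0.1],[0,0,0],50],
  [[0,0,0.08],[0,0,0],50],
  [[0,0,0.06],[0,0,0],50],
  [[0,0,0],[0,0,0],50],
])

```text
time_s: 64.35
position: [625.1, -12.3, 99.2]
orientation: [3.141, -0.024, 0.001]
ft_force: [-0.5, 0.4, 0.6]
width: 59.3
grasp_force: 28.0
```

Call:
send_rows([
  [[0,0,0.03],[0,0,0],50],
  [[0,0,0],[0,0,0],50],
  [[0,0,0],[0,0,0],50],
])

```text
time_s: 64.6
position: [625.1, -12.3, 99.1]
orientation: [3.141, -0.024, 0.001]
ft_force: [-2.3, 0.0, 5.3]
width: 59.4
grasp_force: 28.0
```

Call:
send_rows([
  [[0,0,0],[0,0,0],65],
  [[0,0,0],[0,0,0],76],
  [[0,0,0],[0,0,0],76],
  [[0,0,-0.4],[0,0,0],76],
  [[0,0,-0.8],[0,0,0],76],
])

```text
time_s: 65.02
position: [623.2, -12.3, 126.5]
orientation: [3.141, -0.024, -0.008]
ft_force: [0.2, -0.2, 0.1]
width: 76.0
grasp_force: 0.0
```

Call:
send_rows([
  [[0,0,-0.9],[0,0,0],76],
  [[0,0,-0.9],[0,0,0],76],
  [[0,0,-0.9],[0,0,0],76],
  [[-0.8,-0.2,0],[0,0,0],76],
  [[-0.8,-0.2,0],[0,0,0],76],
])

```text
time_s: 65.43
position: [586.7, -2.0, 197.8]
orientation: [-3.141, 0.026, -0.009]
ft_force: [-0.2, 0.4, -0.3]
width: 76.0
grasp_force: 0.0
```

Call:
send_rows([
  [[-0.8,-0.2,0],[0,0,0],70],
  [[-0.8,-0.2,0],[0,0,0],60],
  [[-0.8,-0.2,0],[0,0,0],60],
  [[-0.8,-0.2,0],[0,0,0],60],
  [[-0.8,-0.2,0],[0,0,0],60],
])

```text
time_s: 65.85
position: [484.8, 25.1, 196.2]
orientation: [-3.141, 0.024, -0.002]
ft_force: [0.1, -0.6, -0.9]
width: 60.0
grasp_force: 0.0
```

Call:
send_rows([
  [[-0.8,-0.2,0],[0,0,0],60],
  [[-0.8,-0.2,0],[0,0,0],60],
  [[0,0,0],[0,0,0],60],
  [[0,0,0],[0,0,0],60],
  [[0,0,0],[0,0,0],60],
])

```text
time_s: 66.27
position: [447.3, 35.4, 196.0]
orientation: [-3.141, 0.025, -0.004]
ft_force: [-0.3, -0.2, 0.1]
width: 60.1
grasp_force: 0.0
```

```bash
python3 - <<'E'
from h import *
s=env.state(); M=R.from_rotvec(s["orientation"]).as_matrix(); print(s["position"].round(1),np.degrees(np.arctan2(M[1,0],M[0,0])).round(2))
C,im=snap("wrist","w14.png"); print(w2pix(C,[(452,36,74),(452,36,43)]).round())
T,t=snap("top","t14.png")
a=cv2.resize(t[185:330,230:460],None,fx=2.2,fy=2.2,interpolation=cv2.INTER_CUBIC)
b=cv2.resize(im[100:420,160:480],(int(320*1.0),320))
c=np.zeros((600,800,3),np.uint8); c[:a.shape[0],:a.shape[1]]=a; 
k=cv2.resize(im[120:400,180:460],None,fx=1,fy=1); c[320:600,:280]=k
cv2.imwrite("pics/m14.png",c)
E
```

```text
[447.3  35.4 196. ] -0.9
[[322. 224.]
 [322. 213.]]
```

View pics/m14.png

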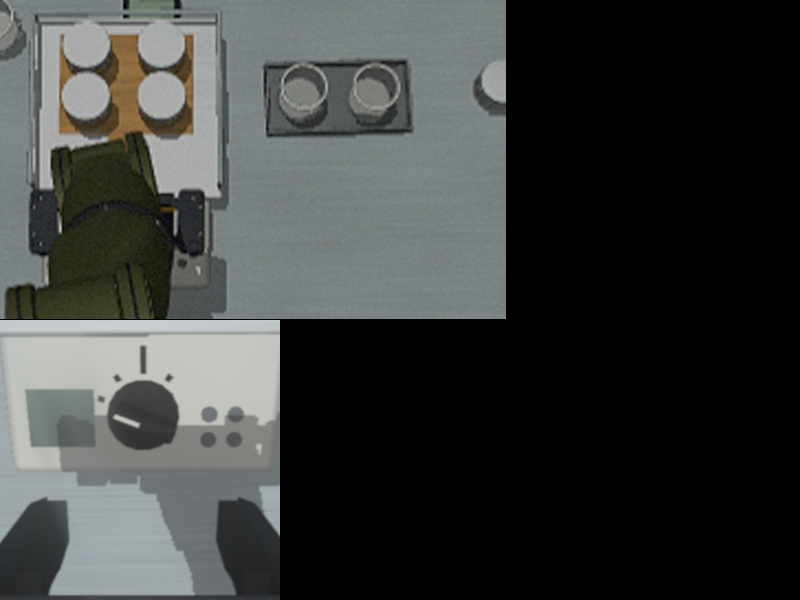

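All four jars stand on the board and the empties are in the tray. In the wrist crop, the knob's disc centre is at native (323,214), and the white line runs from (319,227) to (293,216), left and slightly up.

```bash
python3 - <<'E'
from fit import *
C=cam("wrist"); im=cv2.imread("pics/w14.png")
print("disc",lidfit(C,im,452,36,50,12,27),"prior pix",pix2w(C,[(323,214)],50))
g=cv2.cvtColor(im,cv2.COLOR_BGR2GRAY); x0,y0=285,205
w=(g[205:240,285:330]>110).astype(np.uint8); n,l,st,ce=cv2.connectedComponentsWithStats(w); print(st[1:],ce[1:])
k=1+st[1:,4].argmax(); ys,xs=np.where(l==k); xs=xs+x0; ys=ys+y0
vx,vy,cx,cy=cv2.fitLine(np.c_[xs,ys].astype(np.float32),cv2.DIST_L2,0,.01,.01).ravel()
t=(xs-cx)*vx+(ys-cy)*vy; E=[(cx+q*vx,cy+q*vy) for q in (t.min(),t.max())]; P=pix2w(C,E,75); print(E,P.round(1))
d=P[0]-P[1]; d=d if d[1]>0 else -d; print("pointer deg",np.degrees(np.arctan2(d[1],d[0])))
m=pix2w(C,[(323,146),(323,173)],42); print("mark",m, np.degrees(np.arctan2(*(m[0]-m[1])[1::-1])))
print(env.state()["qpos"].round(2))
E
```

```text
disc [40.0, 452.0, 34.5] prior pix [[452.82794797  35.08167952  50.        ]]
[[  0   0  11  35 158]
 [  8   9  27  14 155]] [[ 2.42405063 20.98101266]
 [21.13548387 15.5483871 ]]
[(np.float64(285.1521158019592), np.float64(204.9835401316567)), (np.float64(288.9040614787934), np.float64(239.65958082627913))] [[466.1  60.1  75. ]
 [441.8  58.6  75. ]]
pointer deg 3.463319032763982
mark [[500.84371055  34.32361222  42.        ]
 [481.55710997  34.6231849   42.        ]] -0.8898857249630397
[-0.18  0.54 -0.01  2.13  0.01  0.47 -1.78]
```

Call:
send_rows([
  [[0.2,0.02,0],[0,0,-0.93],40],
  [[0,0,0],[0,0,-0.93],40],
  [[0,0,0],[0,0,-0.93],40],
  [[0,0,0],[0,0,-0.93],40],
  [[0,0,0],[0,0,-0.93],40],
])

```text
time_s: 66.78
position: [451.8, 34.6, 195.4]
orientation: [3.053, 0.74, 0.002]
ft_force: [0.6, 0.5, 0.7]
width: 40.3
grasp_force: 0.0
```

Call:
send_rows([
  [[0,0,0],[0,0,-0.93],40],
  [[0,0,0],[0,0,-0.93],40],
  [[0,0,0],[0,0,-0.93],40],
  [[0,0,0],[0,0,-0.93],40],
  [[0,0,0],[0,0,-0.93],40],
])

```text
time_s: 67.2
position: [451.8, 34.5, 195.4]
orientation: [2.785, 1.453, 0.001]
ft_force: [-0.4, -0.6, 0.6]
width: 39.9
grasp_force: 0.0
```

Call:
send_rows([
  [[0,0,0],[0,0,-0.93],40],
  [[0,0,0],[0,0,-0.93],40],
  [[0,0,0.7],[0,0,0],40],
  [[0,0,0.8],[0,0,0],40],
  [[0,0,0.8],[0,0,0],40],
])

```text
time_s: 67.62
position: [452.3, 34.5, 137.5]
orientation: [2.634, 1.71, 0.004]
ft_force: [-0.7, 1.2, -0.1]
width: 39.9
grasp_force: 0.0
```

Call:
send_rows([
  [[0,0,0.8],[0,0,0],40],
  [[0,0,0.6],[0,0,0],40],
  [[0,0,0],[0,0,0],40],
  [[0,0,0],[0,0,0],40],
  [[0,0,0],[0,0,0],40],
])

```text
time_s: 68.03
position: [451.5, 34.8, 103.4]
orientation: [2.634, 1.712, 0.002]
ft_force: [-0.8, -0.5, -0.3]
width: 40.0
grasp_force: 0.0
```

```bash
python3 - <<'E'
from h import *
s=env.state(); M=R.from_rotvec(s["orientation"]).as_matrix(); print(s["position"].round(1),np.degrees(np.arctan2(M[1,0],M[0,0])).round(2),s["qpos"].round(2))
C,im=snap("wrist","w15.png"); print(w2pix(C,[(452.4,34.8,75)]).round())
b=im[150:400,220:420].max(2)
w=(cv2.cvtColor(im,cv2.COLOR_BGR2GRAY)>150).astype(np.uint8)
n,l,st,ce=cv2.connectedComponentsWithStats(w)
for i in range(1,n):
    x,y,ww,h,a=st[i]
    if 30<a<1500 and 240<x<400:
        ys,xs=np.where(l==i); vx,vy,_,_=cv2.fitLine(np.c_[xs,ys].astype(np.float32),2,0,.01,.01).ravel(); print(st[i],ce[i].round(1),vx,vy)
E
```

```text
[451.5  34.8 103.4] 66.05 [-0.06  0.73 -0.18  2.19  0.5   0.26 -1.1 ]
[[324. 291.]]
[315 248   7  24 147] [318.2 259. ] 0.043341007 0.99906033
[391 279  22  24 376] [402.  289.9] 0.5358221 0.8443309
[ 326  352   60   43 1300] [358.7 379.7] 0.9987659 0.049666334
```

Call:
send_rows([
  [[0,-0.06,0.5],[0,0,-0.35],40],
  [[0,0,0.6],[0,0,0],40],
  [[0,0,0.4],[0,0,0],40],
  [[0,0,0.2],[0,0,0],40],
  [[0,0,0],[0,0,0],40],
])

```text
time_s: 68.5
position: [449.5, 35.5, 60.4]
orientation: [2.602, 1.761, 0.0]
ft_force: [0.0, 0.0, 0.2]
width: 40.0
grasp_force: 0.0
```

Call:
send_rows([
  [[0,0,0],[0,0,0],40],
  [[0,0,0],[0,0,0],40],
])

```text
time_s: 68.67
position: [449.8, 35.5, 61.2]
orientation: [2.602, 1.76, 0.002]
ft_force: [-1.0, -0.0, -0.4]
width: 39.9
grasp_force: 0.0
```

Call:
send_rows([
  [[0,0,0.14],[0,0,0],40],
  [[0,0,0.1],[0,0,0],40],
  [[0,0,0],[0,0,0],40],
  [[0,0,0],[0,0,0],25],
  [[0,0,0],[0,0,0],5],
], grip_force=25)

```text
time_s: 69.08
position: [449.2, 35.5, 54.5]
orientation: [2.602, 1.761, -0.0]
ft_force: [-0.5, -0.3, -0.1]
width: 28.8
grasp_force: 0.0
```

Call:
send_rows([
  [[0,0,0],[0,0,0],5],
  [[0,0,0],[0,0,0],5],
  [[0,0,0],[0,0,0],5],
  [[0,0,0],[0,0,0],5],
  [[0,0,0],[0,0,0],5],
])

```text
time_s: 69.5
position: [450.3, 35.2, 54.6]
orientation: [2.602, 1.759, 0.002]
ft_force: [2.9, -2.2, -0.4]
width: 12.7
grasp_force: 25.0
```

Call:
send_rows([
  [[0,0,0],[0,0,0],5],
  [[0,0,0],[0,0,0],5],
])

```text
time_s: 69.67
position: [450.3, 35.2, 54.6]
orientation: [2.601, 1.759, 0.002]
ft_force: [4.6, -3.2, -1.7]
width: 12.8
grasp_force: 25.0
```

Call:
send_rows([
  [[0,0.04,0],[0,0,0.3],5],
  [[0,0,0],[0,0,0.6],5],
  [[0,0,0],[0,0,0.6],5],
  [[0,0,0],[0,0,0.6],5],
  [[0,0,0],[0,0,0.6],5],
])

```text
time_s: 70.08
position: [450.3, 35.2, 54.5]
orientation: [2.827, 1.371, 0.0]
ft_force: [3.0, -1.5, -0.6]
width: 12.2
grasp_force: 25.0
```

Call:
send_rows([
  [[0,0,0],[0,0,0.6],5],
  [[0,0,0],[0,0,0.6],5],
  [[0,0,0],[0,0,0.6],5],
  [[0,0,0],[0,0,0.6],5],
  [[0,0,0],[0,0,0.6],5],
])

```text
time_s: 70.5
position: [450.3, 35.2, 54.5]
orientation: [3.006, 0.911, 0.001]
ft_force: [2.3, -1.8, -0.6]
width: 13.1
grasp_force: 25.0
```

Call:
send_rows([
  [[0,0,0],[0,0,0.6],5],
  [[0,0,0],[0,0,0.6],5],
  [[0,0,0],[0,0,0.6],5],
  [[0,0,0],[0,0,0.6],5],
  [[0,0,0],[0,0,0.6],5],
])

```text
time_s: 70.92
position: [450.4, 35.1, 54.5]
orientation: [3.112, 0.43, 0.001]
ft_force: [3.1, -2.5, -0.2]
width: 12.9
grasp_force: 25.0
```

Call:
send_rows([
  [[0,0,0],[0,0,0.6],5],
  [[0,0,0],[0,0,0.6],5],
  [[0,0,0],[0,0,0.6],5],
  [[0,0,0],[0,0,0.6],5],
  [[0,0,0],[0,0,0.4],5],
])

```text
time_s: 71.33
position: [450.4, 35.1, 54.6]
orientation: [-3.141, 0.029, -0.001]
ft_force: [2.7, -1.8, 1.2]
width: 12.5
grasp_force: 25.0
```

Call:
send_rows([
  [[0,0,0],[0,0,0],5],
  [[0,0,0],[0,0,0],5],
  [[0,0,0],[0,0,0],5],
])

```text
time_s: 71.58
position: [450.3, 35.1, 54.5]
orientation: [3.141, -0.021, 0.001]
ft_force: [2.7, -2.4, 0.6]
width: 12.5
grasp_force: 25.0
```

Call:
send_rows([
  [[0,0,0],[0,0,0],20],
  [[0,0,0],[0,0,0],40],
  [[0,0,0],[0,0,0],40],
  [[0,0,-0.3],[0,0,0],40],
  [[0,0,-0.7],[0,0,0],40],
])

```text
time_s: 72.0
position: [448.5, 35.4, 78.7]
orientation: [3.141, -0.021, -0.007]
ft_force: [0.1, -0.3, 0.0]
width: 39.8
grasp_force: 0.0
```

Call:
send_rows([
  [[0,0,-0.9],[0,0,0],60],
  [[0,0,-0.9],[0,0,0],60],
  [[0,0,-0.9],[0,0,0],60],
  [[0,0,-0.9],[0,0,0],60],
  [[0,0,-0.9],[0,0,0],60],
])

```text
time_s: 72.42
position: [449.2, 35.2, 193.5]
orientation: [-3.141, 0.022, 0.002]
ft_force: [0.3, 0.1, -0.0]
width: 60.3
grasp_force: 0.0
```

Call:
send_rows([
  [[0,0,-0.9],[0,0,0],60],
  [[0,0,-0.5],[0,0,0],60],
  [[0,0,0],[0,0,0],60],
  [[0,0,0],[0,0,0],60],
])

```text
time_s: 72.75
position: [449.9, 35.3, 227.4]
orientation: [-3.141, 0.022, -0.001]
ft_force: [-0.9, 0.7, -0.3]
width: 59.7
grasp_force: 0.0
```

```bash
python3 - <<'E'
from h import *
s=env.state(); print(s["position"].round(1),s["orientation"].round(3))
C,im=snap("wrist","w16.png"); S,si=snap("side","s16.png")
c=np.zeros((600,800,3),np.uint8); c[:480,:420]=im[:, 110:530]
c[:400,420:]=cv2.resize(si[150:310,200:400],(380,400)) if 0 else cv2.resize(si[130:330,210:400],(380,400))
cv2.imwrite("pics/m16.png",c)
E
```

```text
[449.9  35.3 227.4] [-3.141e+00  2.200e-02 -1.000e-03]
```

View pics/m16.png

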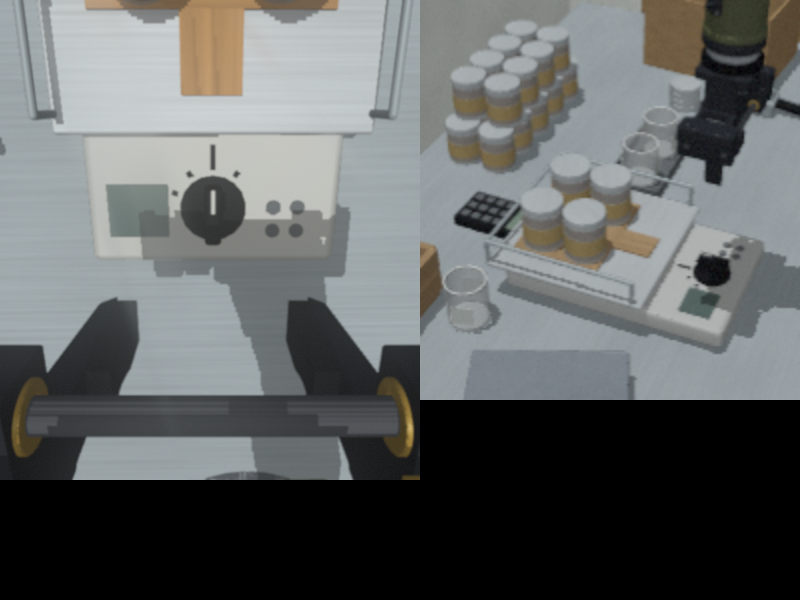

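The knob's white line at (213,203) points straight at the long mark at (213,157). The four jars stand upright on the flat board and the empties are in the tray, with the gripper clear of everything. Handing in.

```bash
python3 -c "
from workcell import env
print(env.close_job())"
```

```text
the job is handed in; nothing more can be done
None
```

The job is handed in: both empty jars stand in the tray, the board lies flat and centred on the pan with all four filled jars upright on it, and the knob points at the long mark. No verdict came back, so this rests on my last pictures and measurements.

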